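# Stow the barista tools and lock the rack for rolling the cart

## Task

The coffee cart is about to be rolled away: hang every loose eyed tool (spanner, brush, scraper: whichever are there) by its eye on the sloped rack, one tool to a peg and lying flat on the board, and slide every bamboo paddle, plain end first, fully home into a slot of the wooden block, one paddle to a slot. Only when all of them are stowed, turn the rack's brass lock collar so that its red pointer stands at the red locked mark. Leave the portafilter, thermometer, saucers, tamper and pitcher where they are.

Things in the scene. Friction and masses are not known exactly. Their poses are not given: they have to be found in the camera images.
- spanner: Steel spanner, round eye at one end, open jaw at the other, 170 mm long, 12 mm thick, lying flat. Origin: under the middle of its shank, about its centre of mass; x runs along it to the eye, z through its thickness. Shank 20 mm wide from x = -30 to +41 mm (grip here). Eye: ring, outer 46, hole 28 mm in diameter, centred at x = +62 mm, hole along z. Far end x = -85 mm, up to 46 mm wide
- brush: Rosewood brush, steel eye at one end, black bristles at the other, 170 mm long, 12 mm thick, lying flat. Origin: under the middle of its shank, about its centre of mass; x runs along it to the eye, z through its thickness. Shank 20 mm wide from x = -30 to +41 mm (grip here). Eye: ring, outer 46, hole 28 mm in diameter, centred at x = +62 mm, hole along z. Far end x = -85 mm, up to 46 mm wide
- scraper: Blue scraper, steel eye at one end, thin aluminium blade at the other, 170 mm long, 12 mm thick, lying flat. Origin: under the middle of its shank, about its centre of mass; x runs along it to the eye, z through its thickness. Shank 20 mm wide from x = -30 to +41 mm (grip here). Eye: ring, outer 46, hole 28 mm in diameter, centred at x = +62 mm, hole along z. Far end x = -85 mm, up to 46 mm wide
- spanner_eye (a point): centre of the hole of the spanner's eye, at mid thickness (6 mm above its underside)
- brush_eye (a point): centre of the hole of the brush's eye, at mid thickness (6 mm above its underside)
- scraper_eye (a point): centre of the hole of the scraper's eye, at mid thickness (6 mm above its underside)
- paddle_a: One bamboo stirring paddle, a flat board 156 x 36 x 8 mm, lying flat, with a dark band near its handle end (-x). Origin: on the underside, within 2 mm of the middle; x runs to the plain leading end at x = +80 mm, handle end at x = -76 mm
- paddle_b: Another, alike, bamboo stirring paddle, a flat board 156 x 36 x 8 mm, lying flat, with a dark band near its handle end (-x). Origin: on the underside, within 2 mm of the middle; x runs to the plain leading end at x = +80 mm, handle end at x = -76 mm
- paddle_a_tip (a point): middle of the leading (plain) end of paddle_a, at mid thickness
- paddle_b_tip (a point): middle of the leading (plain) end of paddle_b, at mid thickness
- board: Black board 200 x 270 mm of the tool rack, sloping up away from the robot at 24 degrees, with three brass pegs in a row across its upper part. Origin: centre of its face; x points up the slope, y to the left, z out of the face. Pegs: square to the face (along z), 12 mm in diameter, 34 mm long, at x = +65 mm, y = +85, 0, -85 mm. A hung tool lies down the slope on the board, eye uppermost
- peg0 (a point): point on the axis of the left peg, 6 mm above the board's face; same axes as the board
- peg1 (a point): point on the axis of the middle peg, 6 mm above the board's face; same axes as the board
- peg2 (a point): point on the axis of the right peg, 6 mm above the board's face; same axes as the board
- slot0_end (a point): Middle of the back wall of the left slot of the dark wooden block (75 x 150 x 24 mm high, fixed), 4 mm above the cart top; x points into the slot, z up. Two flat slots side by side, 80 mm apart, open towards the robot (-x) and below: the cart top is their floor. Each is 44 mm wide, 14 mm high, 60 mm deep. A stowed paddle sticks out about 96 mm
- slot1_end (a point): the same point of the right slot; same axes
- collar (a joint): Angle (rad) of the brass lock collar on an upright axis at the rack's right end; a straight wing bar runs across its top, one end painted red as the pointer. 0 with the pointer at the thin black open mark; grows clockwise seen from above; 1.15 with the pointer at the broad red locked mark on the white disc below; stop at 1.5. It stays where it is left
- collar_grip (a point): centre of the wing bar, on the collar's axis, 57 mm above the cart top. Bar 72 mm long, 14 mm wide, from 44 to 70 mm above the cart top, on a round collar 64 mm wide; white disc below 96 mm wide. The point turns with the bar: its x axis lies 0.6 rad clockwise (from above) of the bar's red end
- portafilter: bystander: bottomless portafilter, steel ring 70 mm wide and 28 mm high (origin at the centre of its underside), rosewood grip out to 175 mm along its -x
- thermometer: bystander: milk thermometer, dial 46 mm wide face up (origin below its centre), steel stem out to 147 mm along its x
- saucer_a: bystander: cream saucer 124 mm wide, 18 mm high, origin at the centre of its underside
- saucer_b: bystander: the other cream saucer, alike
- tamper: bystander: tamper 58 mm wide, 87 mm high, standing; origin at the centre of its underside
- pitcher: bystander: steel milk pitcher 88 mm wide, 100 mm high, standing, handle to its +y; origin at the centre of its underside

How it is judged:
By the outcome, as a careful person would: the job done as asked, in the order asked, and still so for the second after the job is handed in, with the robot touching nothing.
Of spanner, brush, scraper, paddle_a, paddle_b only 4 to 5 are there at a start; the rules pass over those that are not, and their reading is None.
At some moment in a run one of spanner, brush, scraper, paddle_a, paddle_b may be knocked a few centimetres aside while the robot is not near it.
It also fails if it takes over 210 s, if anything falls off the work surface, if the arm or the gripper's body presses on something with over 40 N, if the wrist force passes 120 N, or if a joint passes its speed limit or range.

## Robot

A 6-joint arm with a two-finger parallel gripper is mounted at the origin on the work surface. World frame = base frame: x ahead of the robot, y to its left, z up, the work surface at z = 0. Lengths are in mm, angles in rad, forces in N, time in s.
With the tool pointing down it reaches from about 350 to 975 mm from the base axis. Payload 7.1 kg.
Tool frame: the origin (TCP) lies midway between the tips of the shut fingers; the grasp point (between the pads) lies 19 mm behind it; z points along the fingers, y is the line along which they close (so a half turn about z gives the same grasp; the last joint's range is limited). The gripper opens to 88 mm and grips with 3 to 60 N. Pads are 20 mm wide; open, the fingers measure 115 mm over their backs; the gripper's body (75 mm by 178 mm) begins 61 mm behind the grasp point.
Start: joints at [1.296, 0.423, 1.63, -0, 1.089, -0.019], TCP at [158.106, 604.655, 195.275] pointing down, gripper open.
Joint ranges: [-3, 3], [-0.9, 2.11], [0.09, 2.58], [-1.31, 4.45], [0.11, 2.69], [-2.54, 2.54]. Speed limits (rad/s): [2.39, 2.39, 3.01, 3.14, 3.14, 3.14].

## Interface

Orientations are given as a rotation vector (axis times angle).
In Python, from workcell import ctrl gives the robot as it stands. The module is installed in compiled form; this text tells all that it offers.
- The arm moves only by the tool apply_moves, never from a script. Its argument "targets" is a list of rows, each a list of 3 entries, a list of its own where there are three numbers: the opening, from -1 (shut) to 1 (fully open), then the shift along the tool's x, y, z normalised to -1 to 1, where 1 is 5 cm, then the turn, a rotation vector about the tool's x, y, z normalised to -1 to 1, where 1 is 90 degrees. In form: [[jaw, [x, y, z], [wx, wy, wz]], ...]. A call has 1 to 8 rows; each row shifts and turns the commanded pose from where the row before left it, along the tool's axes as they then stand; what a row does not reach is not made up. A row lasts 1/8 s, in which the tool goes at most 62.5 mm and 10.7 degrees, less where a joint would pass 70% of its speed; a pose out of reach is approached as far as the arm can. A call with a number of a shift or a turn outside -1 to 1 is refused whole. A call with a gripper value outside its range is refused whole. The fingers move at their own pace and stop on an object; the grip force is fixed at half the most. Time passes only in rows, so rows that do not move let the fingers close. It gives the time, the measured TCP pose, the force, the opening and the grip force at its end, in the units of the state.
- ctrl.get_obs(): the state, without advancing time (a new reading comes with each control period).
- ctrl.get_image(name): name is "side" or "top" or "wrist"; returns a dict with "pixels" (400x640x3 uint8, blue, green, red), "camera_matrix" (3x3 intrinsics, pixels), "k1" (the pictures are not rectified: a ray, as slopes to the right and down, at radius r is drawn at 1 + k1 r^2 times it, then the intrinsics apply), "view" (4x4, takes a point from world to camera coordinates); the wrist camera has in their place "hand_eye" (4x4, takes a point from camera to tool coordinates, whose origin is the TCP and whose axes are the flange's). Camera axes: x right, y down, z forward; pixel columns grow to the right and rows downward; lengths in mm; the calibration is good to about 2 mm. A picture is of the moment at which its call begins: read the wrist's pose just before it. There is no depth.
- ctrl.close_job(): hands the job in; it is judged then, once.
Trained networks look in the newest picture that a camera, given by its name, has taken for a name from the list of things; names that differ only in an ending like _2 or _b are one class to them, and where a whole thing is asked for, a point or a joint stands for the part that bears it (a point fixed in the world has none). Each returns a list of dicts, best first, with "score" (0 to 1); they miss things now and then, are a little off and sometimes report something else, mostly with a low value. They report only what shows in the picture. A call takes as long as a camera call.
- ctrl.masks_of(label, camera): "region" (400x640 bool, what is visible of it) and "bbox" ([left, top, right, bottom] in pixels, round what is visible of it).
- ctrl.pinpoint(label, camera): "xy" ([column, row] in pixels: a listed point, or the origin of a listed thing).
The state is a dict: "t": time; "qpos": joint angles; "qvel": joint speeds; "joint_torque": joint torques, N m; "ee_pos": TCP position; "orientation": TCP orientation; "ft_force": force on the tool from outside, world axes, zero at the start; "moment": the same for the moment, N m; "width": finger opening in mm; "grasp_force": force on a finger pad.
Only numpy, scipy, OpenCV 4.12 (cv2) and the standard library are available. Lean on these libraries where they do the work, as an engineer would, in place of code of your own. Each camera call takes 0.05 s, during which the arm holds its last target. There are 200 camera calls.

## Working session

There is one attempt and no reset: what is moved stays moved. The work goes in short steps, Python scripts to look and compute and a tool call to move; the robot and the scene stay as the last step left them, time stands still between calls to the robot, and variables do not carry over. Pictures are saved under pics/ and viewed, at most 14 in all, crops included, and the job is handed in when it is done.

Besides the shell and the picture viewer there is one more tool, called in YAML: its name, and indented under it one key for each argument. apply_moves: Moves the arm, as the interface text tells. Scaled input: -1 to 1 covers 5 cm each way for a shift and 90 degrees each way for a turn. Its arguments: {"type":"object","properties":{"targets":{"type":"array"}},"required":["targets"]}

```bash
mkdir -p pics; cat > h.py <<'E'
import numpy as np, cv2
from workcell import ctrl
from scipy.spatial.transform import Rotation as R
def shot(n):
    o=ctrl.get_obs(); im=ctrl.get_image(n)
    if n=='wrist':
        T=np.eye(4); T[:3,:3]=R.from_rotvec(o['orientation']).as_matrix(); T[:3,3]=o['ee_pos']
        im['c2w']=T@np.array(im['hand_eye'])
    else: im['c2w']=np.linalg.inv(np.array(im['view']))
    return im
def ray(im,xy):
    K=np.array(im['camera_matrix']); k=im['k1']
    p=cv2.undistortPoints(np.array([[xy]],float),K,np.array([k,0,0,0,0.])).ravel()
    d=im['c2w'][:3,:3]@np.array([p[0],p[1],1]); return im['c2w'][:3,3],d/np.linalg.norm(d)
def atz(im,xy,z):
    o,d=ray(im,xy); return o+d*(z-o[2])/d[2]
def tri(rays):
    A=np.zeros((3,3));b=np.zeros(3)
    for o,d in rays:
        P=np.eye(3)-np.outer(d,d);A+=P;b+=P@o
    x=np.linalg.solve(A,b)
    return x,max(np.linalg.norm((np.eye(3)-np.outer(d,d))@(x-o)) for o,d in rays)
def proj(im,p):
    w=np.linalg.inv(im['c2w']); q=w[:3,:3]@np.asarray(p,float)+w[:3,3]
    s=q[:2]/q[2]; s=s*(1+im['k1']*(s@s)); K=np.array(im['camera_matrix']); return K[:2,:2]@s+K[:2,2]
E
cat > a.py <<'E'
from h import *
names="spanner brush scraper spanner_eye brush_eye scraper_eye paddle_a paddle_a_tip board peg0 peg1 peg2 slot0_end slot1_end collar collar_grip portafilter thermometer saucer_a tamper pitcher".split()
I={n:shot(n) for n in('top','side')}
for c,im in I.items():
    cv2.imwrite(f'pics/{c}0.png',im['pixels']); print(c,im['c2w'][:3,3].round(),im['k1'])
for n in names:
    r={}
    for c in I:
        ds=ctrl.pinpoint(n,c)[:3]
        r[c]=[(np.round(d['xy'],1).tolist(),round(d['score'],2)) for d in ds]
    print(n,r)
    if r['top'] and r['side']:
        x,e=tri([ray(I[c],r[c][0][0]) for c in I]); print('   ',x.round(1),round(e,1))
E
python3 a.py; python3 -c "from h import *;print(ctrl.get_obs())"
```

```text
top [ 209.    7. 1613.] 0.032666784896320494
side [ 227. -869. 1053.] -0.044489371923872346
spanner {'top': [([338.2, 172.1], 0.86), ([199.4, 196.9], 0.22)], 'side': [([365.0, 215.1], 0.78)]}
    [641.9 -53.7   9.8] 0.1
brush {'top': [([370.2, 168.0], 0.69)], 'side': [([380.0, 235.1], 0.64)]}
    [ 651.  -161.8   25.9] 2.4
scraper {'top': [([368.4, 226.4], 0.89), ([244.9, 175.2], 0.65), ([223.9, 184.6], 0.57)], 'side': [([318.5, 253.9], 0.84)]}
    [ 446.9 -156.1   10.1] 7.2
spanner_eye {'top': [([336.1, 148.6], 0.9), ([367.6, 229.9], 0.66)], 'side': [([381.8, 208.9], 0.84), ([289.3, 327.6], 0.6)]}
    [718.3 -44.4   8.2] 8.2
brush_eye {'top': [([290.8, 175.3], 0.7), ([365.2, 150.9], 0.59), ([450.5, 190.0], 0.28)], 'side': [([396.7, 228.4], 0.66)]}
    [ 797.4  107.5 -332.3] 81.3
scraper_eye {'top': [([366.1, 208.4], 0.89)], 'side': [([333.6, 244.2], 0.92), ([376.1, 367.4], 0.32)]}
    [ 503.2 -146.7   26. ] 9.4
paddle_a {'top': [([317.7, 220.6], 0.79), ([364.0, 228.1], 0.26)], 'side': [([309.2, 214.2], 0.92)]}
    [466.5  14.8   8.3] 5.1
paddle_a_tip {'top': [], 'side': []}
board {'
[... 1284 characters left out ...]
15e+01,  6.44295872e-02,
        1.67345186e-02, -2.25086403e-07]), 'ee_pos': array([158.11059287, 604.66536328, 195.28764361]), 'orientation': array([4.00709056e-01, 3.11592387e+00, 2.57742302e-05]), 'ft_force': array([-0.18703181,  0.11262768,  0.23413063]), 'moment': array([0.04499971, 0.00552268, 0.00458088]), 'grasp_force': 0.0, 'width': 87.6131050045092}Traceback (most recent call last):
  File "a.py", line 9, in <module>
    ds=ctrl.pinpoint(n,c)[:3]
       ~~~~~~~~~~~~~^^^^^
ValueError: it knows: board, brush, brush_eye, collar_grip, paddle, paddle_a_tip, paddle_b_tip, peg, pitcher, portafilter, saucer, scraper, scraper_eye, slot0_end, slot1_end, spanner, spanner_eye, tamper, thermom
```

View pictures.

```bash
python3 -c "
import cv2
for c,(x0,x1,y0,y1) in dict(top=(160,480,120,270),side=(230,470,90,370)).items():
    a=cv2.imread(f'pics/{c}0.png')[y0:y1,x0:x1]; f=2.5 if c=='top' else 2.14
    cv2.imwrite(f'pics/{c}0c.png',cv2.resize(a,None,fx=f,fy=f,interpolation=cv2.INTER_CUBIC))
"
```

```text
(no output)
```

View pics/top0.png

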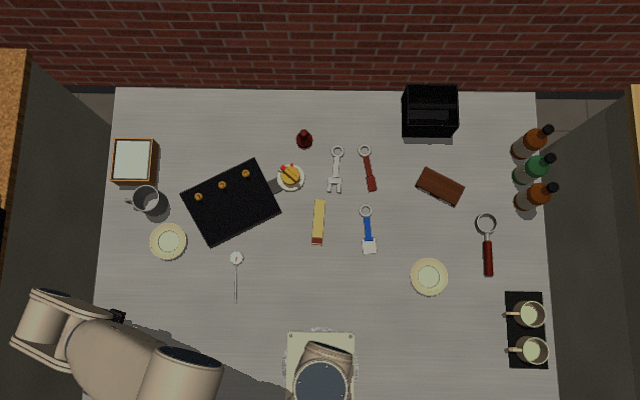

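View pics/side0c.png

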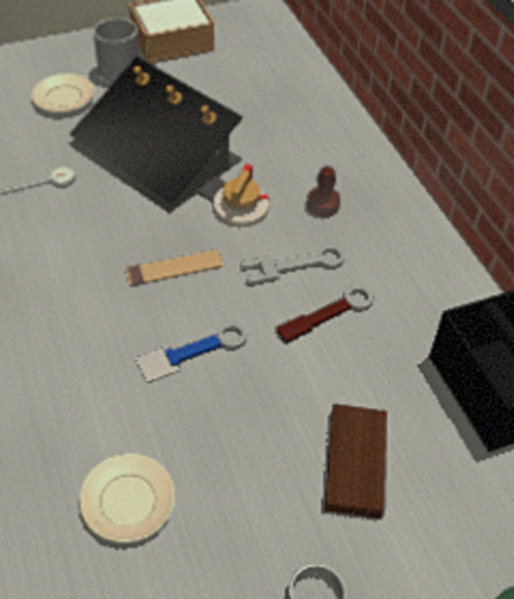

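View pics/top0c.png

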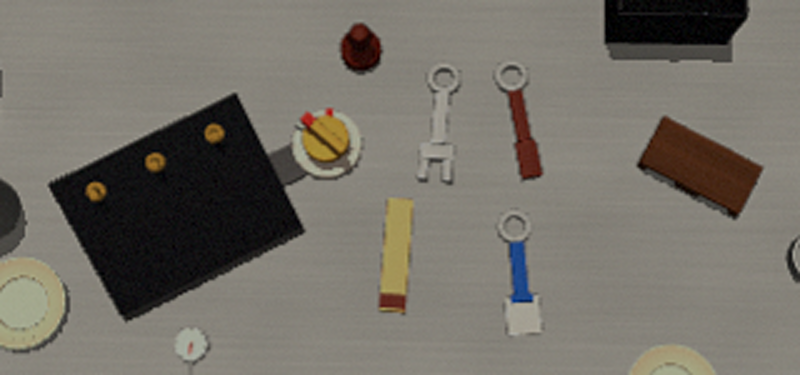

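```bash
cat >> h.py <<'E'
def fr(yaw,slope=0):
    "frame of a thing: x along yaw, rising by slope"
    return R.from_euler('ZY',[yaw,-slope]).as_matrix()
def toolR(S): return S@np.diag([-1,1,-1.])
def cur():
    o=ctrl.get_obs(); return np.array(o['ee_pos']),R.from_rotvec(o['orientation']).as_matrix()
def plan(goals,start=None):
    "goals: list of (pos,Rtool); prints row counts and constant rows"
    from scipy.linalg import logm
    p,r=start or cur()
    for gp,gr in goals:
        gp=np.asarray(gp,float); D=r.T@gr; w=R.from_matrix(D).as_rotvec()
        n=max(1,int(np.ceil(np.degrees(np.linalg.norm(w))/10))); 
        L=np.linalg.norm(gp-p); n=max(n,int(np.ceil(L/45)))
        if n*0.5>0 and np.linalg.norm(w)>0.02:
            u=w/n; d=r.T@(gp-p); Rk=R.from_rotvec(u).as_matrix()
            S=sum(np.linalg.matrix_power(Rk,k) for k in range(n)); s=np.linalg.solve(S,d)
        else: u=w/n; s=r.T@(gp-p)/n
        while max(abs(s))>49: break
        s=np.round(s/50,3); u=np.round(u/(np.pi/2),4)
        print(n,'x',s.tolist(),u.tolist())
        for k in range(n):
            p=p+r@(s*50); r=r@R.from_rotvec(u*np.pi/2).as_matrix()
    print('end',p.round(1))
E
python3 - <<'E'
from h import *
im=ctrl.get_image('wrist'); print(np.array(im['hand_eye']).round(2),im['camera_matrix'],im['k1'],shot('top')['camera_matrix'])
plan([((430,250,330),toolR(fr(np.radians(26))))])
E
```

```text
[[   0.     -0.96   -0.27   73.79]
 [   1.      0.     -0.      0.77]
 [   0.     -0.27    0.96 -190.25]
 [   0.      0.      0.      1.  ]] [[292.40945206   0.         315.45528545]
 [  0.         292.40945206 201.38523581]
 [  0.           0.           1.        ]] -0.02941004181059634 [[480.19479079   0.         314.9033629 ]
 [  0.         480.19479079 204.71162837]
 [  0.           0.           1.        ]]
11 x [-0.46, -0.691, -0.245] [-0.0, -0.0, -0.0411]
end [430.2 249.9 330. ]
```

apply_moves:
  targets:
    - [1,[-0.46,-0.691,-0.245],[0,0,-0.0411]]
    - [1,[-0.46,-0.691,-0.245],[0,0,-0.0411]]
    - [1,[-0.46,-0.691,-0.245],[0,0,-0.0411]]
    - [1,[-0.46,-0.691,-0.245],[0,0,-0.0411]]
    - [1,[-0.46,-0.691,-0.245],[0,0,-0.0411]]
    - [1,[-0.46,-0.691,-0.245],[0,0,-0.0411]]
    - [1,[-0.46,-0.691,-0.245],[0,0,-0.0411]]
    - [1,[-0.46,-0.691,-0.245],[0,0,-0.0411]]

```text
t: 2.6
ee_pos: [332.5, 324.8, 293.9]
orientation: [-0.412, 3.114, 0.001]
ft_force: [0.2, 0.0, 1.0]
width: 87.8
grasp_force: 0.0
```

apply_moves:
  targets:
    - [1,[-0.46,-0.691,-0.245],[0,0,-0.0411]]
    - [1,[-0.46,-0.691,-0.245],[0,0,-0.0411]]
    - [1,[-0.46,-0.691,-0.245],[0,0,-0.0411]]
    - [1,[0,0,0],[0,0,0]]
    - [1,[0,0,0],[0,0,0]]

```text
t: 3.22
ee_pos: [429.6, 249.9, 329.6]
orientation: [0.705, -3.06, -0.0]
ft_force: [-0.3, 0.2, -0.1]
width: 88.1
grasp_force: 0.0
```

```bash
cat > look.py <<'E'
import sys,pickle
from h import *
tag=sys.argv[1]; cam=sys.argv[2]; names=sys.argv[3:]
im=shot(cam); cv2.imwrite(f'pics/{tag}.png',im['pixels'])
D={}
for n in names:
    D[n]=[(np.round(d['xy'],1).tolist(),round(d['score'],2)) for d in ctrl.pinpoint(n,cam)[:4]]
    print(n,D[n])
im['D']=D; pickle.dump({k:im[k] for k in('c2w','camera_matrix','k1','D')},open(f'pics/{tag}.pkl','wb'))
o=ctrl.get_obs(); print('t',o['t'],'tcp',np.round(o['ee_pos'],1))
E
python3 look.py w1 wrist board peg collar_grip spanner spanner_eye paddle paddle_a_tip; python3 - <<'E'
from h import *
plan([((430,150,330),cur()[1])])
E
```

```text
board [([320.8, 232.6], 0.86), ([59.6, 178.8], 0.74)]
peg [([374.6, 270.1], 0.93), ([268.1, 273.3], 0.59), ([316.3, 266.8], 0.58)]
collar_grip [([191.4, 234.5], 0.92)]
spanner [([119.8, 205.3], 0.64)]
spanner_eye [([112.3, 230.9], 0.8)]
paddle [([181.7, 123.0], 0.84), ([320.4, 269.6], 0.56)]
paddle_a_tip []
t 3.625 tcp [429.9 250.3 330. ]
3 x [0.293, -0.601, -0.0] [0.0, 0.0, 0.0]
end [430. 150. 330.]
```

View pics/w1.png

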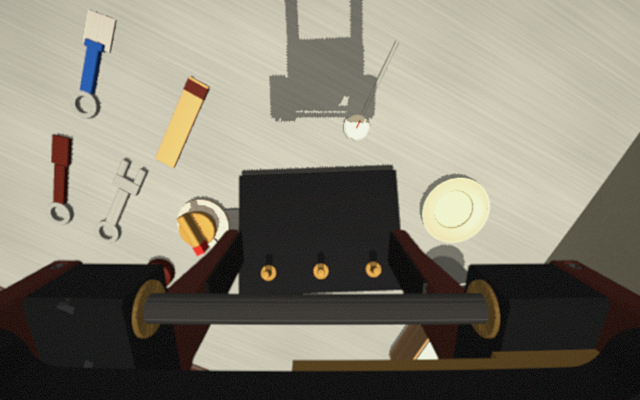

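apply_moves:
  targets:
    - [1,[0.293,-0.601,0],[0,0,0]]
    - [1,[0.293,-0.601,0],[0,0,0]]
    - [1,[0.293,-0.601,0],[0,0,0]]
    - [1,[0.3,0,0],[0,0,0]]
    - [1,[0,0,0],[0,0,0]]
    - [1,[0,0,0],[0,0,0]]

```text
t: 4.38
ee_pos: [416.9, 143.9, 330.2]
orientation: [-0.709, 3.06, 0.001]
ft_force: [0.1, 0.5, 0.4]
width: 87.6
grasp_force: 0.0
```

```bash
python3 look.py w2 wrist board peg collar_grip spanner spanner_eye brush brush_eye scraper scraper_eye paddle paddle_b_tip; cat > tr.py <<'E'
import sys,pickle
from h import *
a,b=[pickle.load(open(f'pics/{t}.pkl','rb')) for t in sys.argv[1:3]]
for n in a['D']:
    if n in b['D'] and a['D'][n] and b['D'][n]:
        A=a['D'][n];B=b['D'][n]
        if n=='peg': A,B=sorted(A),sorted(B)
        for u,v in list(zip(A,B))[:3 if n=='peg' else 1]:
            x,e=tri([ray(a,u[0]),ray(b,v[0])]); print(n,x.round(1),round(e,1))
E
python3 tr.py w1 w2
```

```text
board [([372.8, 264.3], 0.92)]
peg [([376.9, 297.8], 0.79), ([325.9, 302.8], 0.63)]
collar_grip [([247.5, 260.9], 0.86)]
spanner [([174.0, 230.4], 0.72)]
spanner_eye [([159.5, 257.2], 0.68)]
brush [([111.6, 207.4], 0.98)]
brush_eye [([114.6, 238.6], 0.64)]
scraper [([152.5, 104.3], 0.63)]
scraper_eye [([114.2, 240.7], 0.73), ([140.6, 135.2], 0.64)]
paddle [([235.6, 156.1], 0.59)]
paddle_b_tip [([218.3, 191.7], 0.82)]
t 4.975 tcp [416.8 143.  330. ]
board [520.1 304.5  69.9] 0.3
peg [600.9 252.9 110.4] 1.8
peg [544.2 309.2 137. ] 2.5
collar_grip [622.5 109.8  52.8] 3.6
spanner [651.9 -40.1   7.6] 3.9
spanner_eye [735.1 -57.  -24.5] 0.7
paddle [467.9  12.3   0.9] 0.2
```

View pics/w2.png

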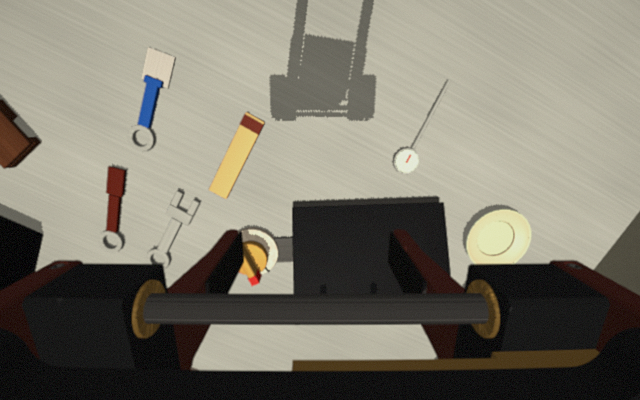

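```bash
python3 - <<'E'
from h import *
r=cur()[1]
plan([((538,303,330),r),((590,190,330),r)])
E
```

```text
5 x [-0.716, 0.362, -0.0] [0.0, 0.0, 0.0]
3 x [0.019, -0.829, -0.0] [0.0, 0.0, 0.0]
end [590.  189.9 330. ]
```

apply_moves:
  targets:
    - [1,[-0.716,0.362,0],[0,0,0]]
    - [1,[-0.716,0.362,0],[0,0,0]]
    - [1,[-0.716,0.362,0],[0,0,0]]
    - [1,[-0.716,0.362,0],[0,0,0]]
    - [1,[-0.716,0.362,0],[0,0,0]]
    - [1,[0,0,0],[0,0,0]]
    - [1,[0,0,0],[0,0,0]]

```text
t: 5.85
ee_pos: [537.4, 302.4, 329.6]
orientation: [0.707, -3.06, 0.001]
ft_force: [-0.1, -0.6, 0.0]
width: 87.9
grasp_force: 0.0
```

```bash
python3 look.py w3 wrist board peg collar_grip
```

```text
board [([317.8, 159.7], 0.72), ([376.5, 197.6], 0.55)]
peg [([375.7, 197.7], 0.97), ([266.2, 202.6], 0.68), ([321.7, 199.0], 0.66)]
collar_grip [([184.2, 162.9], 0.87), ([47.6, 109.5], 0.18)]
t 6.05 tcp [537.6 302.2 330.4]
```

apply_moves:
  targets:
    - [1,[0.019,-0.829,0],[0,0,0]]
    - [1,[0.019,-0.829,0],[0,0,0]]
    - [1,[0.019,-0.829,0],[0,0,0]]
    - [1,[0,0,0],[0,0,0]]
    - [1,[0,0,0],[0,0,0]]

```text
t: 6.68
ee_pos: [589.6, 189.9, 330.3]
orientation: [-0.706, 3.061, 0.001]
ft_force: [-0.2, -0.6, -0.3]
width: 88.0
grasp_force: 0.0
```

```bash
python3 look.py w4 wrist board peg collar_grip spanner spanner_eye brush brush_eye;python3 tr.py w3 w4; python3 -c "
import cv2,numpy as np
cv2.imwrite('pics/w34.png',cv2.resize(np.vstack([cv2.imread('pics/w3.png')[60:300],cv2.imread('pics/w4.png')[60:300]]),(800,600)))"
```

```text
board [([401.5, 159.3], 0.84), ([116.1, 109.3], 0.23)]
peg [([346.8, 201.8], 0.91), ([404.1, 200.8], 0.88), ([461.0, 200.6], 0.62)]
collar_grip [([260.5, 162.8], 0.98), ([179.3, 137.3], 0.33)]
spanner [([180.4, 137.4], 0.57)]
spanner_eye [([165.7, 168.4], 0.91)]
brush [([114.1, 112.7], 0.89)]
brush_eye [([114.8, 148.6], 0.87)]
t 7.075 tcp [589.8 190.5 330. ]
board [518.8 297.9  88.7] 1.3
peg [612.5 255.7  87.7] 1.5
peg [569.4 329.2  98.2] 0.5
peg [530.2 395.3 117. ] 1.2
collar_grip [622.8 108.3  49.8] 1.0
```

View pics/w34.png

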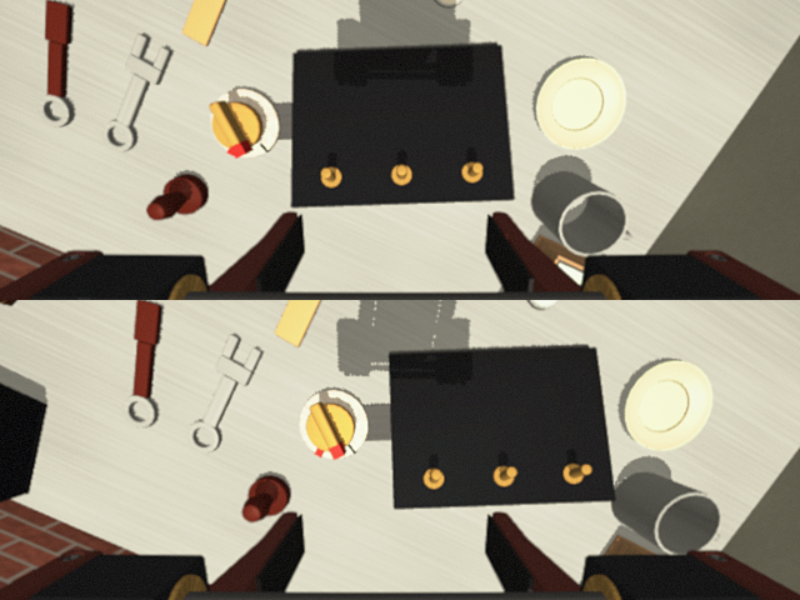

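```bash
cat > fit.py <<'E'
from h import *; import pickle
from scipy.optimize import least_squares
V=[]
for t,(x0,y0,x1,y1) in dict(w3=(220,70,420,240),w4=(305,70,500,240)).items():
    im=pickle.load(open(f'pics/{t}.pkl','rb')); g=cv2.imread(f'pics/{t}.png').max(2)
    m=np.zeros_like(g); m[y0:y1,x0:x1]=(g[y0:y1,x0:x1]<50)*255
    m=cv2.morphologyEx(m,cv2.MORPH_OPEN,np.ones((9,9)))
    c=max(cv2.findContours(m,0,2)[0],key=cv2.contourArea); h=cv2.convexHull(c)
    q=cv2.minAreaRect(h); e=0.01
    while len(a:=cv2.approxPolyDP(h,e*cv2.arcLength(h,True),True))>4: e+=0.003
    a=a[:,0].astype(float); print(t,a.tolist(),q)
    pk=sorted(p[0] for p in im['D']['peg'])
    V.append((im,a,pk))
def f(p,full=False):
    B=fr(p[3],p[4]); r=[]
    for im,a,pk in V:
        for sx in(1,-1):
            for sy in(1,-1):
                u=proj(im,p[:3]+B@[100*sx,135*sy,0]); d=a-u; r+=list(d[np.argmin((d**2).sum(1))])
        for y,k in zip((-85,0,85),pk): r+=list((proj(im,p[:3]+B@[65,y,6])-k)*.7)
    r+=[(p[4]-np.radians(24))*100]
    return np.array(r)
s=least_squares(f,[519,300,75,np.radians(26),np.radians(24)],loss='soft_l1')
print(s.x[:3].round(1),np.degrees(s.x[3:]).round(2)); print(f(s.x).round(1))
np.save('board.npy',s.x)
B=fr(*s.x[3:]); print('pegs',[ (s.x[:3]+B@[65,y,6]).round(1).tolist() for y in(85,0,-85)])
E
python3 fit.py
```

```text
w3 [[400.0, 98.0], [409.0, 218.0], [234.0, 224.0], [236.0, 103.0]] ((319.5357666015625, 159.84579467773438), (123.67593383789062, 175.49072265625), 87.9786376953125)
w4 [[475.0, 99.0], [490.0, 219.0], [316.0, 225.0], [312.0, 103.0]] ((400.58642578125, 160.78919982910156), (123.42158508300781, 174.9886474609375), 87.83892822265625)
[520.4 303.4  56.8] [27.85 24.08]
[-1.6 -1.2 -0.4 -0.4 -0.8  0.7 -0.3  0.3 -0.1 -1.6 -0.  -0.2  1.1 -0.5
  0.3 -1.   0.9 -0.6  0.  -0.1  0.5 -0.8  0.1 -0.2 -1.2 -0.7 -2.6 -1.8
  0.1]
pegs [[531.0, 405.1, 88.8], [570.7, 329.9, 88.8], [610.4, 254.8, 88.8]]
```

```bash
python3 - <<'E'
from h import *
r=toolR(fr(0))
plan([((600,-20,240),r),((600,-120,240),r)])
E
```

```text
6 x [0.152, -0.692, 0.3] [0.0, -0.0, 0.0483]
3 x [0.001, -0.666, 0.0] [0.0, -0.0, -0.0]
end [ 600. -120.  240.]
```

apply_moves:
  targets:
    - [1,[0.152,-0.692,0.3],[0,0,0.0483]]
    - [1,[0.152,-0.692,0.3],[0,0,0.0483]]
    - [1,[0.152,-0.692,0.3],[0,0,0.0483]]
    - [1,[0.152,-0.692,0.3],[0,0,0.0483]]
    - [1,[0.152,-0.692,0.3],[0,0,0.0483]]
    - [1,[0.152,-0.692,0.3],[0,0,0.0483]]
    - [1,[0,0,0],[0,0,0]]
    - [1,[0,0,0],[0,0,0]]

```text
t: 8.07
ee_pos: [600.6, -20.1, 240.4]
orientation: [0.0, 3.141, 0.0]
ft_force: [-0.5, -0.1, -0.3]
width: 87.8
grasp_force: 0.0
```

```bash
python3 look.py w5 wrist spanner spanner_eye brush brush_eye scraper scraper_eye paddle paddle_a_tip
```

```text
spanner [([300.6, 204.5], 0.77), ([219.0, 59.3], 0.58)]
spanner_eye [([299.1, 244.7], 0.74)]
brush [([227.9, 210.7], 0.81)]
brush_eye [([239.7, 246.9], 0.81)]
scraper [([217.8, 62.0], 0.7), ([34.3, 169.8], 0.35)]
scraper_eye [([224.7, 103.5], 0.91)]
paddle [([338.2, 74.9], 0.61), ([225.0, 102.6], 0.61), ([301.1, 204.4], 0.31)]
paddle_a_tip []
t 8.525 tcp [600.3 -20.2 240.2]
```

apply_moves:
  targets:
    - [0.1,[0,-0.666,0],[0,0,0]]
    - [0.1,[0,-0.666,0],[0,0,0]]
    - [0.1,[0,-0.666,0],[0,0,0]]
    - [0.1,[0,0,0],[0,0,0]]
    - [0.1,[0,0,0],[0,0,0]]

```text
t: 9.15
ee_pos: [600.0, -120.0, 239.9]
orientation: [-0.002, -3.141, -0.001]
ft_force: [0.1, 0.2, -1.1]
width: 48.7
grasp_force: 0.0
```

```bash
python3 look.py w6 wrist spanner spanner_eye brush brush_eye scraper scraper_eye paddle paddle_a_tip;python3 tr.py w5 w6; python3 -c "
import cv2,numpy as np
cv2.imwrite('pics/w56.png',cv2.resize(np.vstack([cv2.imread('pics/w5.png')[20:280],cv2.imread('pics/w6.png')[20:280]]),(738,600)))"
```

```text
spanner [([367.2, 204.5], 0.72)]
spanner_eye [([362.2, 244.5], 0.57)]
brush [([290.1, 208.6], 0.98)]
brush_eye []
scraper [([292.5, 63.4], 0.88)]
scraper_eye [([294.3, 104.1], 0.95), ([141.7, 193.3], 0.43)]
paddle [([411.0, 76.3], 0.7)]
paddle_a_tip []
t 9.6 tcp [ 600.1 -120.1  240.1]
spanner [648.7 -41.7   9.4] 0.4
spanner_eye [716.7 -45.3   3.1] 0.6
brush [ 664.6 -159.7  -15.8] 2.2
scraper [ 452.3 -149.6    8.9] 0.8
scraper_eye [ 503.8 -149.4   -7.8] 0.2
paddle [467.6  11.6   2.3] 0.3
```

View pics/w56.png

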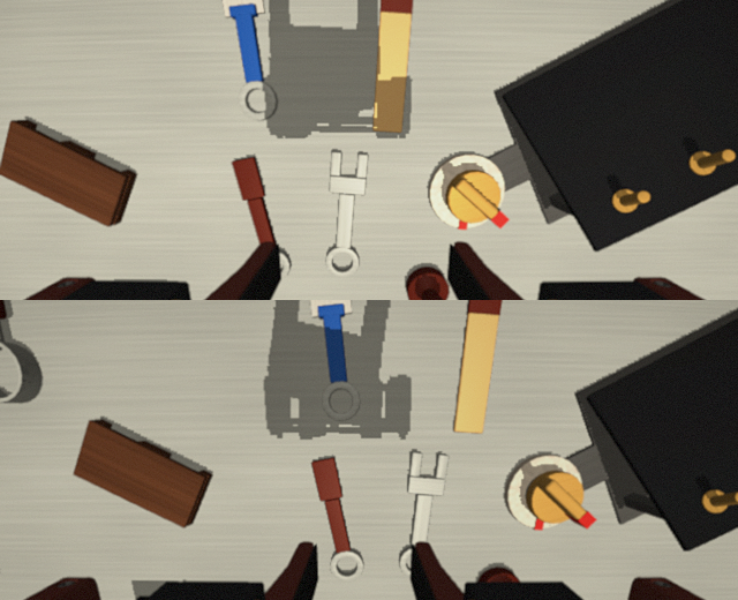

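```bash
cat >> h.py <<'E'
def toolR2(S): return S@np.diag([1,-1,-1.])
E
python3 - <<'E'
from h import *; import pickle
for t in('w5','w6'):
    im=pickle.load(open(f'pics/{t}.pkl','rb'))
    for n in im['D']:
        z=8 if 'eye' in n else 2
        if im['D'][n]: print(t,n,atz(im,im['D'][n][0][0],z).round(1))
yaw=np.arctan2(-3,66)
r=toolR2(fr(yaw))
plan([((645,-42,100),r),((645,-42,50),r)])
E
```

```text
w5 spanner [651.3 -42.1   2. ]
w5 spanner_eye [715.2 -45.    8. ]
w5 brush [ 661.3 -154.2    2. ]
w5 brush_eye [ 719.1 -138.6    8. ]
w5 scraper [ 450.3 -151.8    2. ]
w5 scraper_eye [ 504.5 -144.7    8. ]
w5 paddle [467.2  11.6   2. ]
w6 spanner [650.5 -40.3   2. ]
w6 spanner_eye [713.9 -46.2   8. ]
w6 brush [ 656.9 -158.1    2. ]
w6 scraper [ 451.8 -150.1    2. ]
w6 scraper_eye [ 504.8 -148.3    8. ]
w6 paddle [467.9  11.7   2. ]
18 x [-0.142, -0.062, 0.156] [-0.0, 0.0, -0.1095]
2 x [0.0, 0.001, 0.497] [-0.0, -0.0, -0.0002]
end [645. -42.  50.]
```

apply_moves:
  targets:
    - [0.1,[0,0,0],[0,0,0.1127]]
    - [0.1,[0,0,0],[0,0,0.1127]]
    - [0.1,[0,0,0],[0,0,0.1127]]
    - [0.1,[0,0,0],[0,0,0.1127]]
    - [0.1,[0,0,0],[0,0,0.1127]]
    - [0.1,[0,0,0],[0,0,0.1127]]
    - [0.1,[0,0,0],[0,0,0.1127]]
    - [0.1,[0,0,0],[0,0,0.1127]]

```text
t: 10.6
ee_pos: [600.1, -120.4, 240.0]
orientation: [2.051, 2.38, -0.0]
ft_force: [0.2, -0.1, 0.0]
width: 48.1
grasp_force: 0.0
```

apply_moves:
  targets:
    - [0.1,[0,0,0],[0,0,0.1127]]
    - [0.1,[0,0,0],[0,0,0.1127]]
    - [0.1,[0,0,0],[0,0,0.1127]]
    - [0.1,[0,0,0],[0,0,0.1127]]
    - [0.1,[0,0,0],[0,0,0.1127]]
    - [0.1,[0,0,0],[0,0,0.1127]]
    - [0.1,[0,0,0],[0,0,0.1127]]
    - [0.1,[0,0,0],[0,0,0.1127]]

```text
t: 11.6
ee_pos: [600.1, -120.4, 240.0]
orientation: [3.106, 0.473, -0.0]
ft_force: [-0.4, 0.3, -0.1]
width: 48.2
grasp_force: 0.0
```

apply_moves:
  targets:
    - [0.1,[0,0,0],[0,0,0.1127]]
    - [0.1,[0,0,0],[0,0,0.1127]]
    - [0.1,[0,0,0],[0,0,0]]
    - [0.1,[0,0,0],[0,0,0]]

```text
t: 12.1
ee_pos: [600.1, -120.5, 240.0]
orientation: [-3.141, 0.066, -0.0]
ft_force: [0.2, 0.2, -0.2]
width: 48.4
grasp_force: 0.0
```

```bash
python3 - <<'E'
from h import *
print(np.degrees(ctrl.get_obs()['qpos']).round(),cur()[1].round(3))
yaw=np.arctan2(-3,66)
r=toolR2(fr(yaw))
plan([((645,-42,110),r),((645,-42,50),r)])
E
```

```text
[-12.  20.  93.   0.  67.  80.] [[ 0.999 -0.042  0.   ]
 [-0.042 -0.999  0.   ]
 [ 0.    -0.    -1.   ]]
4 x [0.208, -0.401, 0.65] [-0.0, -0.0, 0.0005]
2 x [-0.001, -0.001, 0.6] [-0.0, -0.0, -0.0]
end [645. -42.  50.]
```

apply_moves:
  targets:
    - [0.1,[0.208,-0.401,0.65],[0,0,0]]
    - [0.1,[0.208,-0.401,0.65],[0,0,0]]
    - [0.1,[0.208,-0.401,0.65],[0,0,0]]
    - [0.1,[0.208,-0.401,0.65],[0,0,0]]
    - [0.1,[0,0,0],[0,0,0]]
    - [0.1,[0,0,0],[0,0,0]]

```text
t: 12.85
ee_pos: [645.6, -42.7, 110.8]
orientation: [3.141, -0.07, 0.001]
ft_force: [0.2, -0.9, 0.9]
width: 48.4
grasp_force: 0.0
```

```bash
python3 look.py w7 wrist spanner spanner_eye brush brush_eye; python3 - <<'E'
from h import *; import pickle
im=pickle.load(open('pics/w7.pkl','rb'))
for n in im['D']:
    if im['D'][n]: print(n,atz(im,im['D'][n][0][0],8 if 'eye' in n else 0).round(1))
E
```

```text
spanner [([319.2, 182.1], 0.56), ([321.9, 121.1], 0.16)]
spanner_eye [([323.5, 122.1], 0.77), ([418.2, 109.3], 0.54)]
brush [([422.5, 170.0], 0.72), ([275.5, 276.5], 0.57)]
brush_eye [([417.9, 109.4], 0.81)]
t 13.1 tcp [645.8 -43.  111.3]
spanner [655.6 -46.4   0. ]
spanner_eye [716.4 -53.    8. ]
brush [ 663.8 -154.6   -0. ]
brush_eye [ 724.5 -144.3    8. ]
```

View pics/w7.png

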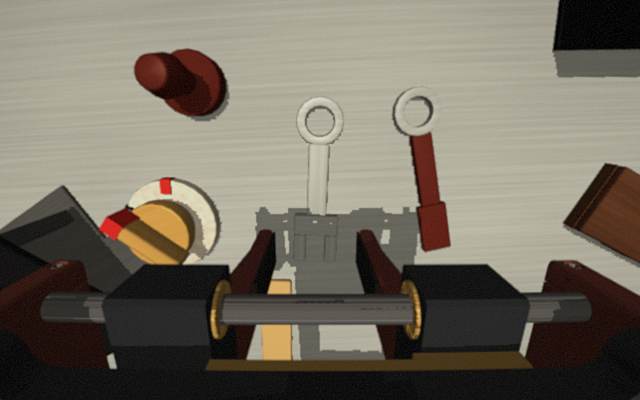

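apply_moves:
  targets:
    - [0.1,[0.1,0.04,0.6],[0,0,0]]
    - [0.1,[0,0,0.6],[0,0,0]]
    - [0.1,[0,0,0.6],[0,0,0]]
    - [0.1,[0,0,0.35],[0,0,0]]
    - [0.1,[0,0,0],[0,0,0]]
    - [-1,[0,0,0],[0,0,0]]
    - [-1,[0,0,0],[0,0,0]]
    - [-1,[0,0,0],[0,0,0]]

```text
t: 14.1
ee_pos: [650.8, -44.6, 3.5]
orientation: [3.141, -0.072, 0.002]
ft_force: [0.8, -1.2, -0.7]
width: 21.8
grasp_force: 0.0
```

apply_moves:
  targets:
    - [-1,[0,0,0],[0,0,0]]
    - [-1,[0,0,0],[0,0,0]]
    - [-1,[0,0,-0.5],[0,0,0]]
    - [-1,[0,0,-0.7],[0,0,0]]
    - [-1,[0,0,-0.8],[0,0,0]]
    - [-1,[0,0,-0.8],[0,0,0]]
    - [-1,[0,0,0],[0,0,0]]
    - [-1,[0,0,0],[0,0,0]]

```text
t: 15.1
ee_pos: [649.7, -44.5, 142.0]
orientation: [-3.141, 0.072, 0.001]
ft_force: [-0.4, 0.5, -1.0]
width: 0.6
grasp_force: 0.0
```

```bash
python3 look.py w8 wrist spanner spanner_eye; cat > hang.py <<'E'
import sys
from h import *
b=np.load('board.npy'); B=fr(b[3],b[4]); peg=int(sys.argv[1]); e=np.array(eval(sys.argv[2]))  # eye (mid thickness) in tool frame
r=toolR2(B); P=lambda h: b[:3]+B@[65,(85,0,-85)[peg],h]-r@e
p0,r0=cur()
hi=P(6+60)
plan([(hi,r),(P(6+38),r),(P(6),r)])
print('tcp',hi.round(1),P(6).round(1),np.linalg.norm(hi[:2]).round())
E
python3 - <<'E'
from h import *; import pickle
im=pickle.load(open('pics/w8.pkl','rb')); p,r=cur()
for n in im['D']:
    if im['D'][n]:
        for z in (-2,4,10): print(n,(r.T@(atz(im,im['D'][n][0][0],p[2]+z)-p)).round(1))
E
```

```text
spanner [([314.7, 179.8], 0.75)]
spanner_eye [([319.6, 126.1], 0.64)]
t 15.25 tcp [649.2 -44.4 140.9]
spanner [34.9 -1.2  1.9]
spanner [36.1 -1.2 -4.1]
spanner [ 37.3  -1.1 -10.1]
spanner_eye [70.   2.   1.8]
spanner_eye [70.1  1.9 -4.2]
spanner_eye [ 70.2   1.8 -10.2]
```

View pics/w8.png

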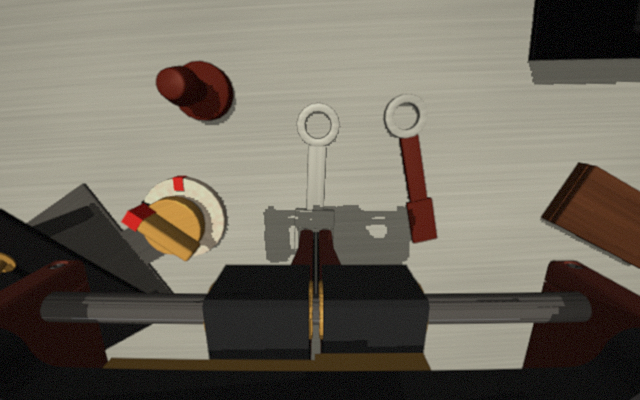

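```bash
python3 - <<'E'
from h import *; import pickle
a,b=[pickle.load(open(f'pics/{t}.pkl','rb')) for t in('w7','w8')]
for n in('spanner','spanner_eye'):
    for z in(0,8): print(n,z,atz(a,a['D'][n][0][0],z).round(1),atz(b,b['D'][n][0][0],z).round(1))
p,r=cur(); print(p)
g=toolR2(fr(np.arctan2(-4.,64)))
plan([((653,-46.5,31),g),((653,-46.5,1),g)])
E
```

```text
spanner 0 [655.6 -46.4   0. ] [655.9 -43.3   0. ]
spanner 8 [657.3 -46.4   8. ] [657.5 -43.4   8. ]
spanner_eye 0 [716.3 -53.2   0. ] [715.9 -51.5   0. ]
spanner_eye 8 [716.4 -53.    8. ] [716.  -51.3   8. ]
[649.16504738 -44.42681326 140.91568064]
3 x [0.028, 0.013, 0.733] [-0.0, 0.0006, 0.0035]
1 x [-0.001, -0.001, 0.599] [-0.0001, -0.0001, 0.0001]
end [653.  -46.5   1. ]
```

apply_moves:
  targets:
    - [0.1,[0,0,0],[0,0,0]]
    - [0.1,[0.028,0.013,0.733],[0,0,0.0035]]
    - [0.1,[0.028,0.013,0.733],[0,0,0.0035]]
    - [0.1,[0.028,0.013,0.733],[0,0,0.0035]]
    - [0.1,[0,0,0],[0,0,0]]
    - [0.1,[0,0,0.4],[0,0,0]]
    - [0.1,[0,0,0.19],[0,0,0]]
    - [0.1,[0,0,0],[0,0,0]]

```text
t: 16.25
ee_pos: [654.0, -46.6, 2.7]
orientation: [-3.14, 0.098, 0.001]
ft_force: [0.4, -0.8, 0.1]
width: 48.1
grasp_force: 0.0
```

apply_moves:
  targets:
    - [-1,[0,0,0],[0,0,0]]
    - [-1,[0,0,0],[0,0,0]]
    - [-1,[0,0,0],[0,0,0]]
    - [-1,[0,0,0],[0,0,0]]
    - [-1,[0,0,0],[0,0,0]]
    - [-1,[0,0,0],[0,0,0]]

```text
t: 17.0
ee_pos: [654.3, -46.7, 3.1]
orientation: [-3.14, 0.098, 0.0]
ft_force: [0.1, -0.1, 0.1]
width: 0.6
grasp_force: 0.0
```

```bash
python3 - <<'E'
from h import *
im=shot('side'); w=shot('wrist')
p=proj(im,[654,-46.5,3]).round().astype(int); print(p, proj(w,cur()[0]))
a=im['pixels'][p[1]-60:p[1]+60,p[0]-80:p[0]+80]; a=cv2.resize(a,(640,480),interpolation=cv2.INTER_CUBIC)
cv2.imwrite('pics/s1.png',a); cv2.imwrite('pics/w9.png',w['pixels'])
cv2.imwrite('pics/sw.png',cv2.resize(np.hstack([cv2.resize(a,(533,400)),w['pixels'][:,120:520]]),None,fx=.85,fy=.85))
E
```

```text
[367 214] [316.45424372 229.26797784]
```

View pics/sw.png

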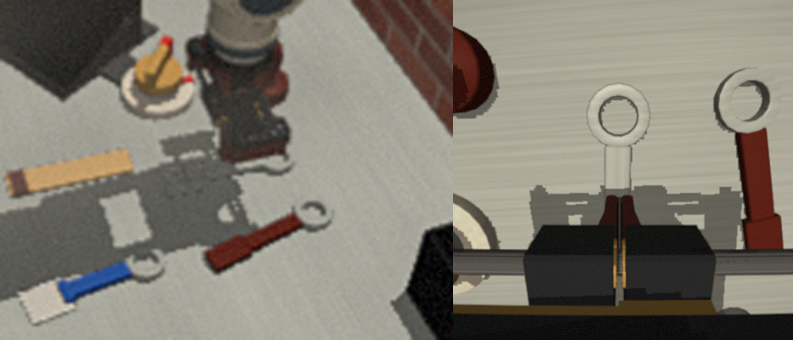

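apply_moves:
  targets:
    - [0.1,[0,0,0],[0,0,0]]
    - [0.1,[0,0,0],[0,0,0]]
    - [0.1,[0,0,0],[0,0,0]]
    - [0.1,[0,0,0],[0,0,0]]
    - [0.1,[0,0,0],[0,0,0]]
    - [0.1,[0,0,0],[0,0,0]]

```text
t: 17.85
ee_pos: [654.3, -46.7, 3.1]
orientation: [3.14, -0.098, 0.0]
ft_force: [-0.1, 0.1, 0.2]
width: 47.8
grasp_force: 0.0
```

```bash
python3 - <<'E'
from h import *
w=shot('wrist'); o=ctrl.get_obs(); print(o['ee_pos'],o['ft_force'],o['width'])
b=cv2.imread('pics/w9.png')
f=lambda a:cv2.resize(a[80:300,220:420],(400,440),interpolation=cv2.INTER_CUBIC)
cv2.imwrite('pics/w10.png',w['pixels']); cv2.imwrite('pics/c.png',np.hstack([f(b),f(w['pixels'])]))
E
```

```text
[654.30022923 -46.67496965   3.06520335] [-0.37828913  0.49859883  0.40811805] 48.221594288677466
```

View pics/c.png

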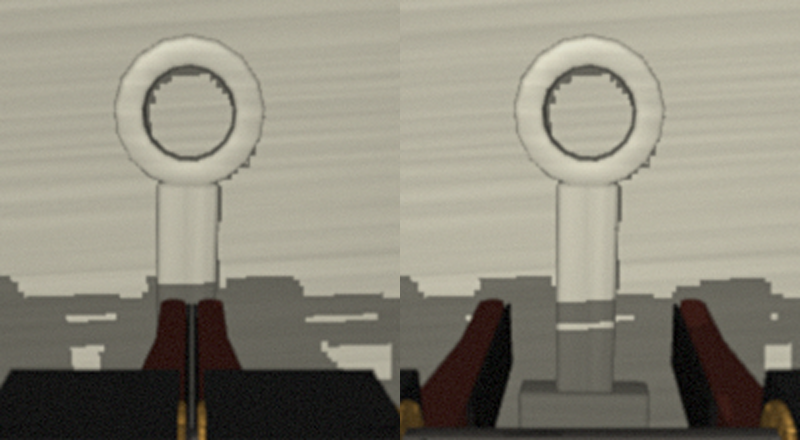

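apply_moves:
  targets:
    - [0.1,[0,0,0.04],[0,0,0]]
    - [0.1,[0,0,0.04],[0,0,0]]
    - [0.1,[0,0,0],[0,0,0]]

```text
t: 18.27
ee_pos: [654.0, -46.7, -1.3]
orientation: [-3.14, 0.098, 0.001]
ft_force: [-0.3, 0.3, -0.9]
width: 48.3
grasp_force: 0.0
```

apply_moves:
  targets:
    - [0.1,[0,0,0.02],[0,0,0]]
    - [0.1,[0,0,0.02],[0,0,0]]
    - [0.1,[0,0,0],[0,0,0]]

```text
t: 18.65
ee_pos: [654.2, -46.7, -3.0]
orientation: [3.14, -0.098, -0.0]
ft_force: [0.3, -1.0, 0.8]
width: 48.5
grasp_force: 0.0
```

apply_moves:
  targets:
    - [0.1,[0,0,0.08],[0,0,0]]
    - [0.1,[0,0,0.08],[0,0,0]]
    - [0.1,[0,0,0],[0,0,0]]

```text
t: 19.02
ee_pos: [653.9, -46.7, -11.5]
orientation: [-3.14, 0.098, 0.001]
ft_force: [-0.2, -0.1, 0.1]
width: 48.3
grasp_force: 0.0
```

apply_moves:
  targets:
    - [0.1,[0,0,0.04],[0,0,0]]
    - [0.1,[0,0,0.04],[0,0,0]]
    - [0.1,[0,0,0],[0,0,0]]

```text
t: 19.4
ee_pos: [654.2, -46.7, -15.1]
orientation: [3.14, -0.098, -0.0]
ft_force: [1.0, 0.2, 0.2]
width: 47.9
grasp_force: 0.0
```

apply_moves:
  targets:
    - [0.1,[0,0,0.04],[0,0,0]]
    - [0.1,[0,0,0],[0,0,0]]

```text
t: 19.65
ee_pos: [654.2, -46.7, -17.0]
orientation: [3.14, -0.098, -0.0]
ft_force: [0.4, 1.2, 0.3]
width: 48.1
grasp_force: 0.0
```

apply_moves:
  targets:
    - [-1,[0,0,0],[0,0,0]]
    - [-1,[0,0,0],[0,0,0]]
    - [-1,[0,0,0],[0,0,0]]
    - [-1,[0,0,0],[0,0,0]]
    - [-1,[0,0,0],[0,0,0]]

```text
t: 20.27
ee_pos: [654.3, -46.6, -16.9]
orientation: [-3.14, 0.098, -0.0]
ft_force: [-0.1, 0.9, -0.2]
width: 18.6
grasp_force: 30.0
```

apply_moves:
  targets:
    - [-1,[0,0,-0.1],[0,0,0]]
    - [-1,[0,0,-0.3],[0,0,0]]
    - [-1,[0,0,-0.6],[0,0,0]]
    - [-1,[0,0,-0.8],[0,0,0]]
    - [-1,[0,0,-0.8],[0,0,0]]
    - [-1,[0,0,-0.8],[0,0,0]]
    - [-1,[0,0,0],[0,0,0]]
    - [-1,[0,0,0],[0,0,0]]

```text
t: 21.28
ee_pos: [653.6, -46.7, 152.7]
orientation: [-3.14, 0.098, 0.001]
ft_force: [-0.5, 0.6, -1.6]
width: 19.0
grasp_force: 30.0
```

```bash
python3 look.py w11 wrist spanner_eye; python3 - <<'E'
from h import *; import pickle
p,r=cur()
im=pickle.load(open('pics/w11.pkl','rb'))
# ring by colour diff: Hough circle near the detection
g=cv2.cvtColor(cv2.imread('pics/w11.png'),cv2.COLOR_BGR2GRAY)
c=cv2.HoughCircles(g[60:220,240:400],cv2.HOUGH_GRADIENT,1,20,param1=80,param2=15,minRadius=18,maxRadius=48)
print(None if c is None else (c[0][:4]+[240,60,0]).round(1).tolist())
for u in [im['D']['spanner_eye'][0][0]]:
    for h in(23,26,29): print(h,(r.T@(atz(im,u,p[2]+h)-p)).round(1))
E
```

```text
spanner_eye []
t 21.375 tcp [653.  -46.6 151.4]
[[316.5, 137.5, 26.4], [374.5, 170.5, 44.0], [399.5, 118.5, 20.0], [299.5, 126.5, 23.0]]Traceback (most recent call last):
  File "<stdin>", line 8, in <module>
IndexError: list index out of range
```

```bash
python3 - <<'E'
from h import *; import pickle
p,r=cur()
im=pickle.load(open('pics/w11.pkl','rb'))
for h in(23,29): print(h,(r.T@(atz(im,[316.5,137.5],p[2]+h)-p)).round(1))
E
python3 hang.py 2 '[63,0,-23]'; python3 hang.py 1 '[63,0,-23]'
```

```text
23 [ 64.3  -0.1 -23.2]
29 [ 64.6  -0.1 -29.2]
7 x [-0.201, -0.809, 0.139] [0.0104, 0.0375, -0.0491]
1 x [0.001, 0.003, 0.441] [0.0001, 0.0001, -0.0003]
1 x [0.0, -0.0, 0.76] [-0.0, 0.0, -0.0]
end [567.8 232.3  42.1]
tcp [546.2 220.9  96.9] [567.8 232.3  42.1] 589.0
9 x [-0.209, -0.813, 0.101] [0.0081, 0.0292, -0.0382]
1 x [-0.001, 0.005, 0.441] [0.0, -0.0002, -0.0002]
1 x [0.001, -0.0, 0.76] [0.0, 0.0, -0.0]
end [528.1 307.4  42.2]
tcp [506.5 296.   96.9] [528.1 307.5  42.1] 587.0
```

apply_moves:
  targets:
    - [-1,[-0.201,-0.809,0.139],[0.0104,0.0375,-0.0491]]
    - [-1,[-0.201,-0.809,0.139],[0.0104,0.0375,-0.0491]]
    - [-1,[-0.201,-0.809,0.139],[0.0104,0.0375,-0.0491]]
    - [-1,[-0.201,-0.809,0.139],[0.0104,0.0375,-0.0491]]
    - [-1,[-0.201,-0.809,0.139],[0.0104,0.0375,-0.0491]]
    - [-1,[-0.201,-0.809,0.139],[0.0104,0.0375,-0.0491]]
    - [-1,[-0.201,-0.809,0.139],[0.0104,0.0375,-0.0491]]
    - [-1,[0,0,0],[0,0,0]]

```text
t: 22.38
ee_pos: [542.8, 221.3, 95.1]
orientation: [-2.892, -0.721, -0.61]
ft_force: [0.6, 0.2, -2.1]
width: 18.5
grasp_force: 30.0
```

apply_moves:
  targets:
    - [-1,[0,0,0],[0,0,0]]
    - [-1,[0,0,0],[0,0,0]]

```text
t: 22.62
ee_pos: [548.7, 220.4, 98.5]
orientation: [-2.891, -0.715, -0.622]
ft_force: [-0.7, -0.1, -1.2]
width: 18.8
grasp_force: 30.0
```

```bash
python3 look.py w12 wrist peg; python3 hang.py 2 '[64,0,-23]'; python3 - <<'E'
from h import *; import pickle
im=pickle.load(open('pics/w12.pkl','rb')); b=np.load('board.npy'); B=fr(b[3],b[4])
a=cv2.imread('pics/w12.png')
for y in(0,-85):
  for h,c in((0,(0,0,255)),(34,(255,0,0))): 
    u=proj(im,b[:3]+B@[65,y,h]); print(y,h,u.round(1)); cv2.circle(a,tuple(int(v) for v in u),2,c,-1)
for sx,sy in((1,1),(1,-1),(-1,-1),(-1,1)): cv2.circle(a,tuple(int(v) for v in proj(im,b[:3]+B@[100*sx,135*sy,0])),3,(0,255,0),-1)
cv2.imwrite('pics/w12b.png',a)
E
```

```text
peg [([88.8, 137.5], 0.75), ([202.0, 132.9], 0.59), ([317.5, 136.7], 0.55), ([318.1, 239.4], 0.54)]
t 22.725 tcp [548.6 220.3  98.6]
1 x [-0.067, -0.032, 0.015] [0.0014, -0.0019, -0.0007]
1 x [-0.0, 0.0, 0.44] [0.0, -0.0, 0.0]
1 x [-0.001, 0.0, 0.76] [0.0, -0.0, 0.0]
end [567.  231.9  41.7]
tcp [545.4 220.4  96.5] [567.  231.9  41.7] 588.0
0 0 [206.1 138.2]
0 34 [188.1 141.2]
-85 0 [314.2 137.8]
-85 34 [314.1 140.7]
```

View pics/w12b.png

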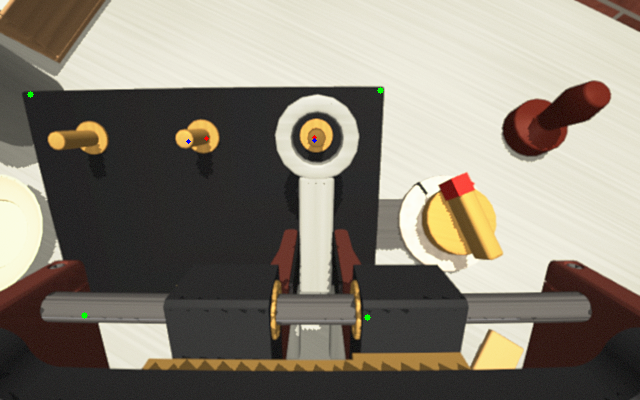

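apply_moves:
  targets:
    - [-1,[-0.03,0,0.3],[0,0,0]]
    - [-1,[0,0,0.3],[0,0,0]]
    - [-1,[0,0,0.25],[0,0,0]]
    - [-1,[0,0,0.2],[0,0,0]]
    - [-1,[0,0,0.1],[0,0,0]]
    - [-1,[0,0,0],[0,0,0]]
    - [-1,[0,0,0],[0,0,0]]

```text
t: 23.6
ee_pos: [567.5, 231.3, 45.7]
orientation: [-2.89, -0.716, -0.622]
ft_force: [-4.8, -3.0, 10.2]
width: 19.6
grasp_force: 30.0
```

```bash
python3 hang.py 2 '[64,0,-23]'; python3 - <<'E'
from h import *
a=shot('wrist')['pixels']; cv2.imwrite('pics/w13.png',a[60:300,150:480]); print(ctrl.get_obs()['ft_force'])
E
```

```text
2 x [-0.016, -0.006, -0.565] [0.0005, -0.0011, -0.0]
1 x [-0.001, -0.001, 0.44] [0.0, -0.0, -0.0001]
1 x [-0.0, -0.0, 0.76] [0.0, -0.0, 0.0]
end [567.  231.9  41.7]
tcp [545.4 220.4  96.5] [567.  231.9  41.7] 588.0
[-4.77142543 -1.41093811 10.28440991]
```

View pics/w13.png

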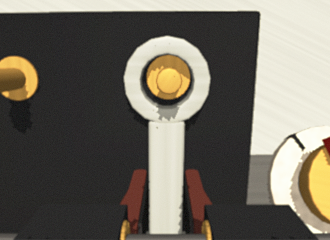

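apply_moves:
  targets:
    - [0.1,[0,0,0],[0,0,0]]
    - [0.1,[0,0,0],[0,0,0]]
    - [0.1,[0,0,0],[0,0,0]]
    - [0.1,[0,0,0],[0,0,0]]
    - [0.1,[0,0,-0.3],[0,0,0]]
    - [0.1,[0,0,-0.8],[0,0,0]]
    - [0.1,[0,0,-0.9],[0,0,0]]
    - [0.1,[0,0,-0.9],[0,0,0]]

```text
t: 24.65
ee_pos: [513.8, 203.2, 178.4]
orientation: [-2.891, -0.717, -0.62]
ft_force: [0.4, 0.3, 0.7]
width: 48.5
grasp_force: 0.0
```

```bash
python3 look.py t2 top brush brush_eye scraper scraper_eye paddle spanner_eye; python3 - <<'E'
from h import *; import pickle
im=pickle.load(open('pics/t2.pkl','rb'))
for n,d in im['D'].items():
    for q in d[:2]: print(n,q[1],atz(im,q[0],6).round(1))
w=shot('wrist'); 
for n in('spanner_eye','peg'): print(n,[(np.round(d['xy'],1),round(d['score'],2)) for d in ctrl.pinpoint(n,'wrist')])
b=np.load('board.npy'); B=fr(b[3],b[4]); print(proj(w,b[:3]+B@[65,-85,6]),proj(w,b[:3]+B@[57,-85,12]))
p,r=cur(); g=toolR2(fr(np.radians(13)))
plan([((650,0,210),g),((657,-156,110),g)])
E
```

```text
brush [([368.9, 168.6], 0.53)]
brush_eye [([366.5, 151.0], 0.61), ([303.6, 142.0], 0.33)]
scraper [([363.9, 228.2], 0.75)]
scraper_eye [([365.9, 210.9], 0.87)]
paddle [([317.9, 220.1], 0.66), ([151.1, 201.7], 0.66)]
spanner_eye [([245.5, 175.0], 0.72), ([150.3, 201.0], 0.39)]
t 25.0 tcp [514.1 203.5 176.1]
brush 0.53 [ 656.9 -159.8    6. ]
brush_eye 0.61 [ 720.2 -151.8    6. ]
brush_eye 0.33 [750.   68.1   6. ]
scraper 0.75 [ 448.4 -141.9    6. ]
scraper_eye 0.87 [ 507.9 -148.9    6. ]
paddle 0.66 [473.8  13.8   6. ]
paddle 0.66 [528.9 584.    6. ]
spanner_eye 0.72 [627.9 266.4   6. ]
spanner_eye 0.39 [531.3 586.9   6. ]
spanner_eye [(array([ 85.1, 111.7]), 0.64), (array([315.9, 128.9]), 0.63), (array([150.4, 128.2]), 0.33)]
peg [(array([318.3, 127.7]), 0.98), (array([149. , 128.7]), 0.96), (array([233.3, 126.1]), 0.94), (array([318.7, 128.6]), 0.64), (array([484.5, 127. ]), 0.42)]
[315.68603766 129.63670502] [315.69400876 137.77400723]
6 x [0.197, 0.798, -0.075] [-0.0057, -0.0444, 0.0271]
5 x [-0.113, 0.614, 0.4] [0.0, 0.0, -0.0]
end [ 657.1 -155.9  110.1]
```

```bash
python3 - <<'E'
from h import *
p,r=cur(); g=toolR2(fr(np.radians(10.5)))
plan([((650,0,210),g),((659,-156,110),g)])
E
```

```text
6 x [0.211, 0.795, -0.073] [-0.0066, -0.0443, 0.0316]
5 x [-0.078, 0.62, 0.4] [-0.0, 0.0, 0.0001]
end [ 659.  -155.9  110. ]
```

apply_moves:
  targets:
    - [0.1,[0.211,0.795,-0.073],[-0.0066,-0.0443,0.0316]]
    - [0.1,[0.211,0.795,-0.073],[-0.0066,-0.0443,0.0316]]
    - [0.1,[0.211,0.795,-0.073],[-0.0066,-0.0443,0.0316]]
    - [0.1,[0.211,0.795,-0.073],[-0.0066,-0.0443,0.0316]]
    - [0.1,[0.211,0.795,-0.073],[-0.0066,-0.0443,0.0316]]
    - [0.1,[0.211,0.795,-0.073],[-0.0066,-0.0443,0.0316]]
    - [0.1,[0,0,0],[0,0,0]]

```text
t: 26.02
ee_pos: [652.2, -1.9, 210.3]
orientation: [-3.128, -0.284, -0.002]
ft_force: [0.8, 0.2, 0.6]
width: 48.1
grasp_force: 0.0
```

apply_moves:
  targets:
    - [0.1,[-0.078,0.62,0.4],[0,0,0]]
    - [0.1,[-0.078,0.62,0.4],[0,0,0]]
    - [0.1,[-0.078,0.62,0.4],[0,0,0]]
    - [0.1,[-0.078,0.62,0.4],[0,0,0]]
    - [0.1,[-0.078,0.62,0.4],[0,0,0]]
    - [0.1,[0,0,0],[0,0,0]]
    - [0.1,[0,0,0],[0,0,0]]

```text
t: 26.9
ee_pos: [659.2, -154.7, 111.3]
orientation: [-3.127, -0.289, -0.003]
ft_force: [-0.8, 0.4, 0.3]
width: 48.5
grasp_force: 0.0
```

```bash
cat > tool.py <<'E'
import sys
from h import *
n=sys.argv[1]
w=shot('wrist'); p,r=cur(); cv2.imwrite(f'pics/tool_{n}.png',w['pixels'])
m=sorted(ctrl.masks_of(n,'wrist'),key=lambda d:-d['score'])
for d in m[:2]: print('mask',round(d['score'],2),d['bbox'])
ev=ctrl.pinpoint(n+'_eye','wrist') if n!='paddle' else []
for d in ev[:2]: print('eye',np.round(d['xy'],1),round(d['score'],2),atz(w,d['xy'],8).round(1))
for d in ctrl.pinpoint(n,'wrist')[:2]: print('org',np.round(d['xy'],1),round(d['score'],2),atz(w,d['xy'],2).round(1))
ys,xs=np.nonzero(m[0]['region']); zt=8 if n=='paddle' else 12
P=np.array([atz(w,(x,y),zt)[:2] for x,y in list(zip(xs,ys))[::7]])
c,v=P.mean(0),None; u,s,vt=np.linalg.svd(P-c); d=vt[0]*np.sign(vt[0][0]); l=(P-c)@d; q=(P-c)@[-d[1],d[0]]
print('axis yaw',np.degrees(np.arctan2(d[1],d[0])).round(1),'ends',(c+d*l.min()).round(1),(c+d*l.max()).round(1),'len',np.ptp(l).round(),'wid',np.ptp(q).round())
if ev:
    e=ev[0]['xy']; x0,y0=int(e[0])-45,int(e[1])-45; x0,y0=max(x0,0),max(y0,0)
    g=cv2.cvtColor(w['pixels'],cv2.COLOR_BGR2GRAY)[y0:y0+90,x0:x0+90]
    h=cv2.HoughCircles(g,cv2.HOUGH_GRADIENT,1,10,param1=80,param2=12,minRadius=12,maxRadius=48)
    if h is not None:
        for k in h[0][:4]: print('circ',(k+[x0,y0,0]).round(1),atz(w,k[:2]+[x0,y0],12).round(1))
print('tcp',p.round(1))
E
python3 tool.py brush
```

```text
mask 0.61 [292.8, 101.5, 342.3, 267.8]
eye [317.  127.3] 0.62 [ 724.7 -143.1    8. ]
org [314.3 187.7] 0.58 [ 663.5 -151.8    2. ]
axis yaw 11.4 ends [ 578.6 -172. ] [ 744.9 -138.5] len 170.0 wid 43.0
circ [317.5 129.5  23.4] [ 722.9 -144.    12. ]
circ [307.5 130.5  15.8] [ 720.2 -134.6   12. ]
circ [312.5 141.5  28. ] [ 710.8 -141.3   12. ]
circ [311.5 120.5  23. ] [ 730.1 -136.8   12. ]
tcp [ 659.6 -154.5  111.9]
```

apply_moves:
  targets:
    - [0.1,[0.05,0.03,0.6],[0,0,0]]
    - [0.1,[0,0,0.6],[0,0,0]]
    - [0.1,[0,0,0.6],[0,0,0]]
    - [0.1,[0,0,0.5],[0,0,0]]
    - [0.1,[0,0,0.2],[0,0,0]]
    - [0.1,[0,0,0.08],[0,0,0]]
    - [0.1,[0,0,0],[0,0,0]]

```text
t: 27.98
ee_pos: [663.1, -156.8, -16.8]
orientation: [-3.128, -0.288, -0.005]
ft_force: [0.5, -0.1, -0.7]
width: 48.2
grasp_force: 0.0
```

apply_moves:
  targets:
    - [-1,[0,0,0],[0,0,0]]
    - [-1,[0,0,0],[0,0,0]]
    - [-1,[0,0,0],[0,0,0]]
    - [-1,[0,0,0],[0,0,0]]
    - [-1,[0,0,0],[0,0,0]]

```text
t: 28.6
ee_pos: [662.7, -156.8, -17.2]
orientation: [-3.128, -0.288, -0.004]
ft_force: [-1.0, -0.5, 3.9]
width: 19.2
grasp_force: 30.0
```

```bash
cat > held.py <<'E'
import sys,pickle
from h import *
w=shot('wrist'); p,r=cur(); cv2.imwrite('pics/held.png',w['pixels'])
g=cv2.cvtColor(w['pixels'],cv2.COLOR_BGR2GRAY)[60:220,240:400]
c=cv2.HoughCircles(g,cv2.HOUGH_GRADIENT,1,10,param1=80,param2=12,minRadius=20,maxRadius=50)
for k in c[0][:5]:
    q=k+[240,60,0]; o,d=ray(w,q[:2]); o=r.T@(o-p); d=r.T@d
    print(q.round(1),(o+d*(-29-o[2])/d[2]).round(1))
for n in sys.argv[1:]: print([(np.round(d['xy'],1),round(d['score'],2)) for d in ctrl.pinpoint(n,'wrist')[:3]])
print(p)
E
python3 held.py brush_eye; python3 -c "
from h import *;p,r=cur();plan([((p[0],p[1],160),r)])"
```

```text
[314.5 140.5  40.1] [ 62.7  -1.3 -29. ]
[324.5 139.5  33.8] [ 63.2   4.1 -29. ]
[304.5 142.5  32.7] [ 61.6  -6.7 -29. ]
[314.5 130.5  33.8] [ 68.   -1.3 -29. ]
[320.5 151.5  31.6] [ 56.8   2.  -29. ]
[]
[ 662.729139   -156.82273796  -17.19510791]
4 x [0.002, -0.0, -0.886] [0.0, 0.0, 0.0]
end [ 662.7 -156.9  160. ]
```

apply_moves:
  targets:
    - [-1,[0,0,-0.2],[0,0,0]]
    - [-1,[0,0,-0.6],[0,0,0]]
    - [-1,[0,0,-0.8],[0,0,0]]
    - [-1,[0,0,-0.8],[0,0,0]]
    - [-1,[0,0,-0.8],[0,0,0]]
    - [-1,[0,0,-0.8],[0,0,0]]
    - [-1,[0,0,0],[0,0,0]]
    - [-1,[0,0,0],[0,0,0]]

```text
t: 29.7
ee_pos: [661.2, -156.8, 181.4]
orientation: [-3.127, -0.288, -0.001]
ft_force: [0.2, -1.0, -0.9]
width: 18.9
grasp_force: 30.0
```

```bash
python3 held.py; cat > hang.py <<'E'
import sys
from h import *
b=np.load('board.npy'); B=fr(b[3],b[4]); peg=int(sys.argv[1]); e=np.array(eval(sys.argv[2]))
r=toolR2(B); P=lambda h: b[:3]+B@[65,(85,0,-85)[peg],h]-r@e
if len(sys.argv)>3: plan([(P(125),r)])
plan([(P(66),r),(P(46),r),(P(10),r)])
E
python3 hang.py 1 '[62.5,-1,-23]' far
```

```text
[315.5 141.5  26.4] [ 62.4  -0.6 -29. ]
[313.5 131.5  33.8] [ 67.7  -1.6 -29. ]
[315.5 151.5  34.9] [ 57.   -0.6 -29. ]
[324.5 136.5  33.8] [ 65.1   4.3 -29. ]
[305.5 145.5  33.8] [ 60.3  -6.  -29. ]
[ 660.89175268 -156.63285642  180.64652187]
11 x [-0.061, -0.863, 0.054] [0.0036, 0.0242, -0.0173]
end [485.7 284.2 150.9]
11 x [-0.036, -0.868, 0.159] [0.0036, 0.0242, -0.0173]
1 x [-0.004, 0.003, 0.401] [-0.0003, -0.0004, 0.0003]
1 x [-0.0, 0.0, 0.72] [0.0, -0.0, -0.0]
end [527.5 306.   46. ]
```

apply_moves:
  targets:
    - [-1,[-0.061,-0.863,0.054],[0.0036,0.0242,-0.0173]]
    - [-1,[-0.061,-0.863,0.054],[0.0036,0.0242,-0.0173]]
    - [-1,[-0.061,-0.863,0.054],[0.0036,0.0242,-0.0173]]
    - [-1,[-0.061,-0.863,0.054],[0.0036,0.0242,-0.0173]]
    - [-1,[-0.061,-0.863,0.054],[0.0036,0.0242,-0.0173]]
    - [-1,[-0.061,-0.863,0.054],[0.0036,0.0242,-0.0173]]
    - [-1,[-0.061,-0.863,0.054],[0.0036,0.0242,-0.0173]]
    - [-1,[-0.061,-0.863,0.054],[0.0036,0.0242,-0.0173]]

```text
t: 30.75
ee_pos: [544.7, 169.5, 159.7]
orientation: [-2.973, -0.608, -0.456]
ft_force: [0.5, 0.4, -0.5]
width: 19.1
grasp_force: 30.0
```

apply_moves:
  targets:
    - [-1,[-0.061,-0.863,0.054],[0.0036,0.0242,-0.0173]]
    - [-1,[-0.061,-0.863,0.054],[0.0036,0.0242,-0.0173]]
    - [-1,[-0.061,-0.863,0.054],[0.0036,0.0242,-0.0173]]
    - [-1,[0,0,0],[0,0,0]]
    - [-1,[0,0,0],[0,0,0]]
    - [-1,[0,0,0],[0,0,0]]

```text
t: 31.5
ee_pos: [487.6, 283.1, 151.6]
orientation: [-2.891, -0.716, -0.621]
ft_force: [0.2, -0.3, -1.9]
width: 19.2
grasp_force: 30.0
```

```bash
python3 held.py peg;python3 hang.py 1 '[62.5,-1,-23]'
```

```text
[314.5 141.5  26.1] [ 62.6  -1.4 -29. ]
[315.5 131.5  33.6] [ 67.9  -0.8 -29. ]
[324.5 147.5  30.8] [ 59.4   4.1 -29. ]
[314.5 151.5  31.6] [ 57.3  -1.4 -29. ]
[303.5 147.5  29.3] [ 59.4  -7.3 -29. ]
[(array([220.5, 130.8]), 0.97), (array([312.9, 129.9]), 0.93)]
[487.66322591 282.99699852 151.71521395]
2 x [-0.014, -0.018, 0.594] [0.0007, -0.0009, -0.0001]
1 x [0.0, -0.0, 0.4] [-0.0001, 0.0, -0.0]
1 x [0.0, -0.0, 0.72] [0.0, 0.0, -0.0]
end [527.5 306.   46. ]
```

apply_moves:
  targets:
    - [-1,[-0.014,-0.018,0.594],[0,0,0]]
    - [-1,[-0.014,-0.018,0.594],[0,0,0]]
    - [-1,[0,0,0],[0,0,0]]
    - [-1,[0,0,0.3],[0,0,0]]
    - [-1,[0,0,0.3],[0,0,0]]
    - [-1,[0,0,0.3],[0,0,0]]
    - [-1,[0,0,0.2],[0,0,0]]
    - [-1,[0,0,0],[0,0,0]]

```text
t: 32.6
ee_pos: [526.9, 306.8, 46.5]
orientation: [-2.89, -0.718, -0.621]
ft_force: [-0.2, 0.3, -0.9]
width: 19.6
grasp_force: 30.0
```

apply_moves:
  targets:
    - [-1,[0,0,0.03],[0,0,0]]
    - [-1,[0,0,0],[0,0,0]]

```text
t: 32.85
ee_pos: [526.9, 306.8, 46.2]
orientation: [-2.89, -0.718, -0.622]
ft_force: [-7.1, -3.1, 11.9]
width: 19.5
grasp_force: 30.0
```

```bash
python3 held.py peg brush_eye;python3 hang.py 1 '[62.5,-1,-23]'; python3 -c "
from h import *;print(ctrl.get_obs()['ft_force'])"
```

```text
[308.5 149.5  33.8] [ 58.5  -4.5 -29. ]
[311.5 133.5  34.2] [ 67.   -2.9 -29. ]
[324.5 147.5  32.7] [ 59.5   4.2 -29. ]
[324.5 131.5  29.4] [ 68.    4.1 -29. ]
[319.5 160.5  32.1] [ 52.5   1.5 -29. ]
[(array([471.8, 138.4]), 0.96), (array([319.2, 135. ]), 0.77), (array([165.4, 138.8]), 0.56)]
[]
[526.91505019 306.80791378  46.20879343]
2 x [0.002, 0.011, -0.557] [0.0004, -0.001, 0.0004]
1 x [-0.0, -0.001, 0.4] [0.0001, 0.0, 0.0001]
1 x [0.0, 0.0, 0.72] [-0.0, 0.0, -0.0]
end [527.5 306.   46. ]
[-6.86185442 -4.04050794 11.07047145]
```

apply_moves:
  targets:
    - [0.1,[0,0,0],[0,0,0]]
    - [0.1,[0,0,0],[0,0,0]]
    - [0.1,[0,0,0],[0,0,0]]
    - [0.1,[0,0,0],[0,0,0]]
    - [0.1,[0,0,-0.3],[0,0,0]]
    - [0.1,[0,0,-0.8],[0,0,0]]
    - [0.1,[0,0,-0.9],[0,0,0]]
    - [0.1,[0,0,-0.9],[0,0,0]]

```text
t: 34.0
ee_pos: [473.4, 278.8, 179.6]
orientation: [-2.89, -0.718, -0.622]
ft_force: [0.2, 0.1, -0.3]
width: 48.1
grasp_force: 0.0
```

```bash
python3 look.py t3 top brush_eye scraper scraper_eye paddle spanner_eye; python3 - <<'E'
from h import *; import pickle
im=pickle.load(open('pics/t3.pkl','rb'))
for n,d in im['D'].items():
    for q in d[:2]: print(n,q[1],atz(im,q[0],6).round(1))
w=shot('wrist'); 
for n in('brush_eye','peg'): print(n,[(np.round(d['xy'],1),round(d['score'],2)) for d in ctrl.pinpoint(n,'wrist')])
b=np.load('board.npy'); B=fr(b[3],b[4]); print(proj(w,b[:3]+B@[65,0,6]))
p,r=cur(); g=toolR2(fr(np.radians(5)))
plan([((475,80,200),g),((448,-150,110),g)])
E
```

```text
brush_eye [([224.1, 187.1], 0.76)]
scraper [([480.0, 220.6], 0.71), ([367.9, 226.6], 0.64)]
scraper_eye [([366.9, 208.8], 0.97), ([153.5, 200.5], 0.42)]
paddle []
spanner_eye [([244.8, 172.7], 0.81)]
t 34.3 tcp [474.2 279.1 177.3]
brush_eye 0.76 [583.8 338.    6. ]
scraper 0.71 [ 480.5 -532.1    6. ]
scraper 0.64 [ 454.1 -155.4    6. ]
scraper_eye 0.97 [ 515.2 -152.3    6. ]
scraper_eye 0.42 [533.2 576.2   6. ]
spanner_eye 0.81 [636.  269.1   6. ]
brush_eye [(array([543.9, 126. ]), 0.17)]
peg [(array([233.4, 129.3]), 0.82), (array([319.3, 125.8]), 0.68), (array([402.3, 129.8]), 0.65)]
[316.24858431 130.38511237]
5 x [-0.221, 0.757, -0.165] [-0.0105, -0.0529, 0.0501]
6 x [-0.157, 0.756, 0.301] [0.0, -0.0, 0.0]
end [ 448.  -150.   109.9]
```

apply_moves:
  targets:
    - [0.1,[-0.221,0.757,-0.165],[-0.0105,-0.0529,0.0501]]
    - [0.1,[-0.221,0.757,-0.165],[-0.0105,-0.0529,0.0501]]
    - [0.1,[-0.221,0.757,-0.165],[-0.0105,-0.0529,0.0501]]
    - [0.1,[-0.221,0.757,-0.165],[-0.0105,-0.0529,0.0501]]
    - [0.1,[-0.221,0.757,-0.165],[-0.0105,-0.0529,0.0501]]
    - [0.1,[0,0,0],[0,0,0]]

```text
t: 35.2
ee_pos: [476.4, 78.8, 200.6]
orientation: [-3.138, -0.132, -0.002]
ft_force: [0.0, 0.8, 0.6]
width: 48.7
grasp_force: 0.0
```

apply_moves:
  targets:
    - [0.1,[-0.157,0.756,0.301],[0,0,0]]
    - [0.1,[-0.157,0.756,0.301],[0,0,0]]
    - [0.1,[-0.157,0.756,0.301],[0,0,0]]
    - [0.1,[-0.157,0.756,0.301],[0,0,0]]
    - [0.1,[-0.157,0.756,0.301],[0,0,0]]
    - [0.1,[-0.157,0.756,0.301],[0,0,0]]
    - [0.1,[0,0,0],[0,0,0]]
    - [0.1,[0,0,0],[0,0,0]]

```text
t: 36.2
ee_pos: [448.4, -148.7, 110.2]
orientation: [-3.137, -0.138, -0.003]
ft_force: [0.3, -0.2, -0.0]
width: 48.7
grasp_force: 0.0
```

```bash
python3 tool.py scraper
```

```text
mask 0.66 [297.7, 107.7, 340.5, 267.0]
mask 0.36 [502.7, 0.0, 639.3, 143.8]
eye [320.6 128.6] 0.75 [ 513.7 -147.1    8. ]
org [318.5 191.9] 0.64 [ 449. -151.    2.]
axis yaw 5.5 ends [ 367.3 -160.7] [ 531.8 -144.9] len 165.0 wid 44.0
circ [320.5 132.5  22.8] [ 510.2 -147.3   12. ]
circ [327.5 143.5  24.3] [ 500.4 -155.    12. ]
circ [314.5 140.5  15.8] [ 502.1 -142.2   12. ]
circ [320.5 121.5  14.1] [ 520.4 -146.3   12. ]
tcp [ 448.6 -148.5  110.5]
```

apply_moves:
  targets:
    - [0.1,[0,0.09,0.6],[0,0,0]]
    - [0.1,[0,0,0.6],[0,0,0]]
    - [0.1,[0,0,0.6],[0,0,0]]
    - [0.1,[0,0,0.5],[0,0,0]]
    - [0.1,[0,0,0.2],[0,0,0]]
    - [0.1,[0,0,0.05],[0,0,0]]
    - [0.1,[0,0,0],[0,0,0]]

```text
t: 37.28
ee_pos: [449.8, -154.0, -16.2]
orientation: [-3.138, -0.138, -0.005]
ft_force: [-0.2, 0.3, 0.4]
width: 48.4
grasp_force: 0.0
```

apply_moves:
  targets:
    - [-1,[0,0,0],[0,0,0]]
    - [-1,[0,0,0],[0,0,0]]
    - [-1,[0,0,0],[0,0,0]]
    - [-1,[0,0,0],[0,0,0]]
    - [-1,[0,0,0],[0,0,0]]

```text
t: 37.9
ee_pos: [449.3, -154.1, -16.6]
orientation: [-3.138, -0.137, -0.004]
ft_force: [-1.2, -0.7, 5.1]
width: 18.4
grasp_force: 30.0
```

apply_moves:
  targets:
    - [-1,[0,0,-0.2],[0,0,0]]
    - [-1,[0,0,-0.6],[0,0,0]]
    - [-1,[0,0,-0.8],[0,0,0]]
    - [-1,[0,0,-0.8],[0,0,0]]
    - [-1,[0,0,-0.8],[0,0,0]]
    - [-1,[0,0,-0.8],[0,0,0]]
    - [-1,[0,0,0],[0,0,0]]
    - [-1,[0,0,0],[0,0,0]]

```text
t: 38.9
ee_pos: [447.9, -153.9, 182.4]
orientation: [-3.137, -0.137, -0.002]
ft_force: [-0.4, -0.4, -2.9]
width: 18.4
grasp_force: 30.0
```

```bash
python3 held.py scraper_eye; python3 hang.py 0 '[62.5,-1,-23]' far
```

```text
[315.5 140.5  41.3] [ 62.9  -0.6 -29. ]
[324.5 145.5  33.8] [ 60.2   4.4 -29. ]
[313.5 130.5  31.6] [ 68.2  -1.6 -29. ]
[308.5 149.5  33.8] [ 58.1  -4.4 -29. ]
[301.5 135.5  27.1] [ 65.6  -8.1 -29. ]
[]
[ 447.53071603 -153.72776754  181.83259113]
12 x [0.213, -0.828, 0.107] [0.0043, 0.022, -0.0209]
end [446.2 359.1 150.7]
12 x [0.235, -0.834, 0.203] [0.0043, 0.022, -0.0209]
1 x [0.002, -0.003, 0.401] [0.0002, 0.0001, 0.0006]
1 x [0.0, 0.0, 0.72] [0.0, 0.0, -0.0]
end [487.8 381.2  46. ]
```

apply_moves:
  targets:
    - [-1,[0.213,-0.828,0.107],[0.0043,0.022,-0.0209]]
    - [-1,[0.213,-0.828,0.107],[0.0043,0.022,-0.0209]]
    - [-1,[0.213,-0.828,0.107],[0.0043,0.022,-0.0209]]
    - [-1,[0.213,-0.828,0.107],[0.0043,0.022,-0.0209]]
    - [-1,[0.213,-0.828,0.107],[0.0043,0.022,-0.0209]]
    - [-1,[0.213,-0.828,0.107],[0.0043,0.022,-0.0209]]
    - [-1,[0.213,-0.828,0.107],[0.0043,0.022,-0.0209]]
    - [-1,[0.213,-0.828,0.107],[0.0043,0.022,-0.0209]]

```text
t: 40.0
ee_pos: [468.0, 188.9, 154.4]
orientation: [-2.999, -0.535, -0.419]
ft_force: [0.4, 0.3, -2.2]
width: 18.9
grasp_force: 30.0
```

apply_moves:
  targets:
    - [-1,[0.213,-0.828,0.107],[0.0043,0.022,-0.0209]]
    - [-1,[0.213,-0.828,0.107],[0.0043,0.022,-0.0209]]
    - [-1,[0.213,-0.828,0.107],[0.0043,0.022,-0.0209]]
    - [-1,[0.213,-0.828,0.107],[0.0043,0.022,-0.0209]]
    - [-1,[0,0,0],[0,0,0]]
    - [-1,[0,0,0],[0,0,0]]
    - [-1,[0,0,0],[0,0,0]]

```text
t: 40.88
ee_pos: [447.5, 357.4, 151.0]
orientation: [-2.893, -0.717, -0.619]
ft_force: [-0.3, -0.5, -1.6]
width: 18.8
grasp_force: 30.0
```

```bash
python3 held.py peg;python3 hang.py 0 '[62.5,-1,-23]'
```

```text
[315.5 141.5  25.2] [ 62.4  -0.7 -29. ]
[309.5 149.5  33.3] [ 58.1  -4.  -29. ]
[322.5 149.5  32.7] [ 58.1   3.1 -29. ]
[327.5 139.5  29.3] [ 63.5   5.7 -29. ]
[313.5 128.5  37. ] [ 69.3  -1.8 -29. ]
[(array([404.2, 130.7]), 0.97), (array([315.2, 131.9]), 0.65), (array([495.3, 133.3]), 0.57)]
[447.70680573 357.45802161 151.28322483]
2 x [-0.008, -0.024, 0.592] [0.001, -0.0004, 0.0002]
1 x [0.0, 0.002, 0.401] [0.0001, -0.0001, -0.0001]
1 x [0.0, -0.0, 0.72] [-0.0, 0.0, 0.0]
end [487.8 381.2  46. ]
```

apply_moves:
  targets:
    - [-1,[-0.008,-0.024,0.592],[0,0,0]]
    - [-1,[-0.008,-0.024,0.592],[0,0,0]]
    - [-1,[0,0,0],[0,0,0]]
    - [-1,[0,0,0.3],[0,0,0]]
    - [-1,[0,0,0.3],[0,0,0]]
    - [-1,[0,0,0.3],[0,0,0]]
    - [-1,[0,0,0.2],[0,0,0]]
    - [-1,[0,0,0],[0,0,0]]

```text
t: 41.98
ee_pos: [487.6, 382.2, 47.0]
orientation: [-2.891, -0.719, -0.621]
ft_force: [0.0, 0.2, -1.2]
width: 19.4
grasp_force: 30.0
```

apply_moves:
  targets:
    - [-1,[0,0,0.03],[0,0,0]]
    - [-1,[0,0,0],[0,0,0]]

```text
t: 42.22
ee_pos: [487.7, 382.2, 46.7]
orientation: [-2.891, -0.719, -0.622]
ft_force: [-7.0, -5.0, 12.1]
width: 19.6
grasp_force: 30.0
```

```bash
python3 held.py peg scraper_eye;python3 hang.py 0 '[62.5,-1,-23]'
```

```text
[315.5 143.5  25.2] [ 61.7  -0.7 -29. ]
[327.5 138.5  29.4] [ 64.3   5.8 -29. ]
[308.5 151.5  33.8] [ 57.4  -4.6 -29. ]
[309.5 134.5  31.6] [ 66.5  -4.  -29. ]
[325.5 151.5  31.6] [ 57.4   4.7 -29. ]
[(array([472.8, 138.9]), 0.98), (array([619.4, 143.8]), 0.87), (array([320.4, 137.3]), 0.84)]
[]
[487.72412448 382.17379746  46.73487418]
2 x [-0.005, 0.011, -0.555] [0.0008, -0.0009, 0.0006]
1 x [-0.001, -0.001, 0.401] [0.0, 0.0, -0.0]
1 x [0.0, 0.0, 0.72] [0.0, 0.0, -0.0]
end [487.8 381.2  46. ]
```

apply_moves:
  targets:
    - [0.1,[0,0,0],[0,0,0]]
    - [0.1,[0,0,0],[0,0,0]]
    - [0.1,[0,0,0],[0,0,0]]
    - [0.1,[0,0,0],[0,0,0]]
    - [0.1,[0,0,-0.3],[0,0,0]]
    - [0.1,[0,0,-0.8],[0,0,0]]
    - [0.1,[0,0,-0.9],[0,0,0]]
    - [0.1,[0,0,-0.9],[0,0,0]]

```text
t: 43.38
ee_pos: [434.4, 354.5, 178.9]
orientation: [-2.892, -0.719, -0.62]
ft_force: [0.3, 0.1, 0.7]
width: 48.2
grasp_force: 0.0
```

```bash
python3 look.py t4 top brush_eye scraper_eye paddle spanner_eye; python3 - <<'E'
from h import *; import pickle
im=pickle.load(open('pics/t4.pkl','rb'))
for n,d in im['D'].items():
    for q in d[:2]: print(n,q[1],atz(im,q[0],6 if n=='paddle' else 92).round(1))
p,r=cur(); g=toolR2(fr(np.radians(-3.5)))
plan([((440,120,200),g),((440,14,110),g)])
E
```

```text
brush_eye [([244.8, 173.0], 0.64), ([220.7, 183.4], 0.55)]
scraper_eye [([198.7, 197.8], 0.77), ([232.5, 202.2], 0.21)]
paddle [([318.4, 218.6], 0.8), ([235.1, 258.7], 0.35)]
spanner_eye [([244.1, 170.1], 0.62), ([482.1, 220.3], 0.4)]
t 43.625 tcp [435.1 354.8 177.7]
brush_eye 0.64 [612.2 255.1  92. ]
brush_eye 0.55 [576. 332.  92.]
scraper_eye 0.77 [527.  400.6  92. ]
scraper_eye 0.21 [514.1 290.5  92. ]
paddle 0.8 [478.9  12.2   6. ]
paddle 0.35 [339.1 288.2   6. ]
spanner_eye 0.62 [621.9 257.8  92. ]
spanner_eye 0.4 [ 467.1 -509.9   92. ]
6 x [-0.161, 0.767, -0.131] [-0.012, -0.0438, 0.0573]
4 x [0.033, 0.529, 0.45] [0.0001, 0.0, 0.0]
end [440.1  14.  110. ]
```

apply_moves:
  targets:
    - [0.4,[-0.161,0.767,-0.131],[-0.012,-0.0438,0.0573]]
    - [0.4,[-0.161,0.767,-0.131],[-0.012,-0.0438,0.0573]]
    - [0.4,[-0.161,0.767,-0.131],[-0.012,-0.0438,0.0573]]
    - [0.4,[-0.161,0.767,-0.131],[-0.012,-0.0438,0.0573]]
    - [0.4,[-0.161,0.767,-0.131],[-0.012,-0.0438,0.0573]]
    - [0.4,[-0.161,0.767,-0.131],[-0.012,-0.0438,0.0573]]
    - [0.4,[0,0,0],[0,0,0]]

```text
t: 44.5
ee_pos: [440.5, 118.3, 198.9]
orientation: [3.138, -0.101, -0.004]
ft_force: [0.4, 0.2, -1.0]
width: 61.4
grasp_force: 0.0
```

apply_moves:
  targets:
    - [0.4,[0.033,0.529,0.45],[0,0,0]]
    - [0.4,[0.033,0.529,0.45],[0,0,0]]
    - [0.4,[0.033,0.529,0.45],[0,0,0]]
    - [0.4,[0.033,0.529,0.45],[0,0,0]]
    - [0.4,[0,0,0],[0,0,0]]
    - [0.4,[0,0,0],[0,0,0]]

```text
t: 45.25
ee_pos: [440.2, 14.7, 110.1]
orientation: [3.14, -0.095, -0.001]
ft_force: [0.9, -0.1, 0.3]
width: 61.4
grasp_force: 0.0
```

```bash
python3 tool.py paddle; python3 - <<'E'
from h import *
a=cv2.imread('pics/tool_paddle.png'); import numpy as np
for d in ctrl.pinpoint('paddle_a_tip','wrist')[:2]: print(d)
E
```

```text
mask 0.81 [299.1, 86.3, 334.1, 237.1]
org [316.4 168.3] 0.98 [465.1  12.8   2. ]
axis yaw -2.7 ends [391.6  16.4] [545.9   9.1] len 154.0 wid 36.0
tcp [440.5  14.9 110.5]
```

apply_moves:
  targets:
    - [0.4,[0,0.02,0.6],[0,0,0]]
    - [0.4,[0,0,0.6],[0,0,0]]
    - [0.4,[0,0,0.6],[0,0,0]]
    - [0.4,[0,0,0.5],[0,0,0]]
    - [0.4,[0,0,0.2],[0,0,0]]
    - [0.4,[0,0,0.05],[0,0,0]]
    - [0.4,[0,0,0.04],[0,0,0]]
    - [0.4,[0,0,0],[0,0,0]]

```text
t: 46.45
ee_pos: [440.5, 12.9, -18.6]
orientation: [3.14, -0.096, 0.001]
ft_force: [0.1, -0.3, -0.7]
width: 61.9
grasp_force: 0.0
```

apply_moves:
  targets:
    - [0.4,[0,0,0.03],[0,0,0]]
    - [0.4,[0,0,0],[0,0,0]]

```text
t: 46.7
ee_pos: [440.1, 12.9, -20.5]
orientation: [3.14, -0.096, 0.0]
ft_force: [-0.2, 0.3, -0.1]
width: 61.5
grasp_force: 0.0
```

apply_moves:
  targets:
    - [0.4,[0,0,0.03],[0,0,0]]
    - [0.4,[0,0,0],[0,0,0]]

```text
t: 46.95
ee_pos: [439.8, 12.9, -22.3]
orientation: [3.14, -0.096, -0.001]
ft_force: [0.0, 0.3, 0.8]
width: 61.3
grasp_force: 0.0
```

apply_moves:
  targets:
    - [-1,[0,0,0],[0,0,0]]
    - [-1,[0,0,0],[0,0,0]]
    - [-1,[0,0,0],[0,0,0]]
    - [-1,[0,0,0],[0,0,0]]
    - [-1,[0,0,0],[0,0,0]]

```text
t: 47.58
ee_pos: [439.9, 12.9, -22.2]
orientation: [3.14, -0.096, -0.001]
ft_force: [-0.7, 0.5, -0.5]
width: 35.4
grasp_force: 30.0
```

```bash
python3 tool.py paddle
```

```text
mask 0.6 [279.1, 53.3, 348.5, 292.5]
mask 0.25 [0.0, 106.8, 58.6, 206.7]
org [314.4 202.8] 0.74 [466.   12.7   2. ]
axis yaw -3.0 ends [409.   15.4] [546.3   8.2] len 137.0 wid 36.0
tcp [440.   12.9 -22.2]
```

apply_moves:
  targets:
    - [-1,[0,0,-0.2],[0,0,0]]
    - [-1,[0,0,-0.6],[0,0,0]]
    - [-1,[0,0,-0.8],[0,0,0]]
    - [-1,[0,0,-0.8],[0,0,0]]
    - [-1,[0,0,-0.8],[0,0,0]]
    - [-1,[0,0,0],[0,0,0]]
    - [-1,[0,0,0],[0,0,0]]

```text
t: 48.6
ee_pos: [439.5, 13.0, 137.8]
orientation: [3.14, -0.096, -0.001]
ft_force: [0.3, -0.5, -1.7]
width: 35.2
grasp_force: 30.0
```

```bash
python3 tool.py paddle | grep -v org; cat > blk.py <<'E'
from h import *; import pickle
from scipy.optimize import least_squares
import sys
V=[]
for t,(x0,y0,x1,y1) in dict(w5=(0,110,130,225),w6=(55,110,195,230),t4=(405,155,475,215)).items():
    im=pickle.load(open(f'pics/{t}.pkl','rb')); a=cv2.imread(f'pics/{t}.png')[y0:y1,x0:x1].astype(int)
    b,g,r=a[...,0],a[...,1],a[...,2]
    m=((r-b>18)&(r>50)).astype(np.uint8)*255; m=cv2.morphologyEx(m,cv2.MORPH_OPEN,np.ones((3,3)))
    c=max(cv2.findContours(m,0,2)[0],key=cv2.contourArea); h=cv2.convexHull(c); e=.01
    while len(q:=cv2.approxPolyDP(h,e*cv2.arcLength(h,True),True))>4: e+=.003
    q=q[:,0]+[x0,y0]; print(t,q.tolist()); 
    print('  z24:',[atz(im,p,24)[:2].round().tolist() for p in q])
    V.append((im,q))
E
python3 blk.py; python3 - <<'E'
from h import *
p,r=cur(); g=toolR2(fr(np.radians(-27)))
plan([((480,-250,130),g)])
E
```

```text
mask 0.89 [279.6, 52.2, 349.3, 294.3]
axis yaw -3.3 ends [304.4  21.9] [578.3   6.2] len 274.0 wid 73.0
tcp [439.1  13.  137.2]
w5 [[129, 110], [129, 224], [0, 224], [0, 110]]
  z24: [[512.0, -271.0], [675.0, -298.0], [676.0, -503.0], [509.0, -455.0]]
w6 [[194, 112], [194, 229], [55, 229], [55, 112]]
  z24: [[515.0, -282.0], [682.0, -300.0], [683.0, -515.0], [513.0, -474.0]]
t4 [[425, 167], [464, 186], [456, 204], [417, 184]]
  z24: [[660.0, -349.0], [595.0, -478.0], [533.0, -449.0], [600.0, -320.0]]
6 x [0.337, 0.827, 0.022] [0.0001, 0.0003, 0.0435]
end [ 480.1 -249.9  130.1]
```

```bash
sed -i 's/(r-b>18)&(r>50)/(r-b>r*0.45)\&(r>45)\&(r<150)/' blk.py; cat >> blk.py <<'E'
print('px',cv2.imread('pics/w6.png')[[170,125],[125,180]].tolist())
def f(p):
    F=fr(p[2]); r=[]
    for im,q in V:
        for sx in(1,-1):
            for sy in(1,-1):
                d=q-proj(im,np.r_[p[:2],p[3]]+F@[37.5*sx,75*sy,0]); r+=list(d[np.argmin((d**2).sum(1))])
    return np.array(r+[(p[3]-24)*.1])
s=least_squares(f,[597,-399,np.radians(-27),24],loss='soft_l1'); p=s.x; print(p[:2].round(1),np.degrees(p[2]).round(2),p[3].round(1)); print(f(p).round(1))
F=fr(p[2])
for y in(40,-40): print((np.r_[p[:2],4]+F@[22.5,y,0]).round(1))
E
python3 blk.py
```

```text
w5 [[9, 127], [108, 172], [100, 212], [0, 170]]
  z24: [[532.0, -447.0], [597.0, -315.0], [657.0, -339.0], [593.0, -478.0]]
w6 [[78, 125], [177, 173], [164, 213], [65, 170]]
  z24: [[530.0, -445.0], [598.0, -315.0], [657.0, -342.0], [592.0, -478.0]]
t4 [[425, 167], [463, 186], [456, 203], [417, 185]]
  z24: [[660.0, -349.0], [595.0, -475.0], [536.0, -449.0], [597.0, -320.0]]
px [[30, 55, 94], [161, 178, 180]]
[ 596.4 -400.8] -26.37 17.6
[ 3.4 -2.9 -1.  -1.8 -1.8  1.2 -1.2  2.3  2.8 -2.8  0.2 -2.2 -0.5  1.8
  0.8  0.6  0.1  0.4 -2.3 -0.   1.4 -0.5 -0.2 -2.3 -0.6]
[ 634.3 -374.9    4. ]
[ 598.8 -446.6    4. ]
```

apply_moves:
  targets:
    - [-1,[0.337,0.827,0.022],[0,0,0.0435]]
    - [-1,[0.337,0.827,0.022],[0,0,0.0435]]
    - [-1,[0.337,0.827,0.022],[0,0,0.0435]]
    - [-1,[0.337,0.827,0.022],[0,0,0.0435]]
    - [-1,[0.337,0.827,0.022],[0,0,0.0435]]
    - [-1,[0.337,0.827,0.022],[0,0,0.0435]]
    - [-1,[0,0,0],[0,0,0]]
    - [-1,[0,0,0],[0,0,0]]

```text
t: 49.75
ee_pos: [480.2, -249.1, 130.2]
orientation: [-3.055, 0.733, 0.004]
ft_force: [-0.0, 1.2, -1.0]
width: 35.2
grasp_force: 30.0
```

```bash
python3 look.py b1 wrist slot0_end slot1_end paddle paddle_a_tip; python3 - <<'E'
from h import *; import pickle
im=pickle.load(open('pics/b1.pkl','rb')); p,r=cur()
for n,d in im['D'].items():
    for q in d[:2]: print(n,q[1],atz(im,q[0],4).round(1))
a=cv2.imread('pics/b1.png'); 
m=ctrl.masks_of('paddle','wrist')
for d in m[:2]: print(d['score'],d['bbox'])
E
```

```text
slot0_end []
slot1_end []
paddle [([313.1, 200.1], 0.84)]
paddle_a_tip []
t 50.0 tcp [ 481.2 -248.9  131.3]
paddle 0.84 [ 468.8 -239.9    4. ]
0.83 [276.4, 50.9, 349.4, 294.3]
```

```bash
python3 - <<'E'
from h import *
p,r=cur(); g=toolR2(fr(np.radians(-26.6)))
plan([((618,-266,130),g)])
E
```

```text
4 x [0.648, -0.234, 0.007] [0.0001, 0.0, -0.0008]
end [ 618.1 -265.7  130. ]
```

apply_moves:
  targets:
    - [-1,[0.648,-0.234,0.007],[0,0,-0.001]]
    - [-1,[0.648,-0.234,0.007],[0,0,-0.001]]
    - [-1,[0.648,-0.234,0.007],[0,0,-0.001]]
    - [-1,[0.648,-0.234,0.007],[0,0,-0.001]]
    - [-1,[0,0,0],[0,0,0]]
    - [-1,[0,0,0],[0,0,0]]

```text
t: 50.8
ee_pos: [617.1, -266.0, 129.5]
orientation: [3.057, -0.722, -0.002]
ft_force: [-0.3, 0.7, -0.5]
width: 35.3
grasp_force: 30.0
```

```bash
python3 look.py b2 wrist slot0_end slot1_end; python3 - <<'E'
from h import *; import pickle
im=pickle.load(open('pics/b2.pkl','rb')); p,r=cur(); F=fr(np.radians(-26.6))
for n,d in im['D'].items():
    for q in d[:2]: print(n,q[1],atz(im,q[0],4).round(1))
C=[proj(im,np.array([596.5,-400,24])+F@[37.5*a,75*b,0]) for a,b in((1,1),(1,-1),(-1,-1),(-1,1))]; print('exp',np.round(C).tolist())
x0,y0=np.maximum(np.min(C,0)-20,0).astype(int); x1,y1=(np.max(C,0)+20).astype(int)
A=cv2.imread('pics/b2.png'); a=A[y0:y1,x0:x1].astype(int)
b,g,rr=a[...,0],a[...,1],a[...,2]
m=((rr-b>rr*.45)&(rr>45)&(rr<170)).astype(np.uint8)*255; m=cv2.morphologyEx(m,cv2.MORPH_OPEN,np.ones((5,5)))
h=cv2.convexHull(max(cv2.findContours(m,0,2)[0],key=cv2.contourArea)); e=.01
while len(q:=cv2.approxPolyDP(h,e*cv2.arcLength(h,True),True))>4: e+=.002
q=q[:,0]+[x0,y0]; W=np.array([atz(im,k,24)[:2] for k in q]); print(q.tolist(),W.round(1).tolist(),'ctr',W.mean(0).round(1))
for i in range(4): d=W[i]-W[i-1]; print(np.linalg.norm(d).round(1),np.degrees(np.arctan2(d[1],d[0])).round(1))
A=A[y0:y1,x0:x1].copy(); cv2.imwrite('pics/b2c.png',cv2.resize(A,None,fx=2,fy=2))
E
```

```text
slot0_end [([396.1, 127.5], 0.61)]
slot1_end [([476.7, 129.2], 0.84)]
t 50.95 tcp [ 616.9 -266.4  130. ]
slot0_end 0.61 [ 637.6 -370.7    4. ]
slot1_end 0.84 [ 598.  -447.3    4. ]
exp [[371.0, 113.0], [523.0, 115.0], [510.0, 189.0], [368.0, 188.0]]
[[370, 115], [519, 119], [506, 189], [367, 186]] [[662.8, -347.8], [594.0, -479.4], [530.7, -446.7], [599.3, -316.5]] ctr [ 596.7 -397.6]
70.8 -26.3
148.5 -117.6
71.2 152.7
147.2 62.2
```

```bash
cat > pad.py <<'E'
from h import *
w=shot('wrist'); p,r=cur()
m=ctrl.masks_of('paddle','wrist')[0]; g=m['region']; print(m['score'],m['bbox'])
def loc(u,h=30.2):
    o,d=ray(w,u); o=r.T@(o-p); d=r.T@d; return (o+d*(-h-o[2])/d[2]).round(1)
for y in(60,100,140,180,200):
    xs=np.nonzero(g[y])[0]
    if len(xs): print(y,loc((xs.min(),y)),loc((xs.max()+1,y)))
xs=np.nonzero(g.any(0))[0]
for x in(285,300,315,330,342):
    ys=np.nonzero(g[:,x])[0]; print(x,loc((x,ys.min())))
E
python3 pad.py; python3 - <<'E'
from h import *
F=fr(np.radians(-27.2)); g=toolR2(F); S=np.array([634.9,-373.4,0])
T=lambda x,z: S+F@[x,0,0]+[0,0,z]
plan([(T(-106-130,80),g),(T(-106-85,-20),g),(T(-106-60,-20),g),(T(-106,-20),g)])
print(T(-106-130,80),T(-106,-20))
E
```

```text
0.77 [276.9, 52.4, 348.9, 293.8]
60 [102.1 -19.4 -30.2] [102.2  16.8 -30.2]
100 [ 82.9 -19.  -30.2] [ 82.9  16.8 -30.2]
140 [ 62.5 -18.6 -30.2] [ 62.5  16.9 -30.2]
180 [ 40.6 -18.7 -30.2] [ 40.6  17.  -30.2]
200 [ 29.  -18.4 -30.2] [ 29.   17.3 -30.2]
285 [105.4 -15.8 -30.2]
300 [105.4  -8.3 -30.2]
315 [105.8  -0.8 -30.2]
330 [105.8   6.7 -30.2]
342 [105.9  12.7 -30.2]
5 x [-0.689, 0.341, 0.201] [0.0001, 0.0, 0.0012]
3 x [0.302, 0.004, 0.666] [-0.0, 0.0001, 0.0001]
1 x [0.499, 0.0, 0.001] [-0.0001, -0.0001, -0.0001]
2 x [0.6, 0.0, 0.0] [0.0, -0.0, 0.0]
end [ 540.7 -324.9  -20. ]
[ 424.9977359  -265.52488921   80.        ] [ 540.62186443 -324.94761973  -20.        ]
```

apply_moves:
  targets:
    - [-1,[-0.689,0.345,0.201],[0,0,0.0012]]
    - [-1,[-0.689,0.345,0.201],[0,0,0.0012]]
    - [-1,[-0.689,0.345,0.201],[0,0,0.0012]]
    - [-1,[-0.689,0.345,0.201],[0,0,0.0012]]
    - [-1,[-0.689,0.345,0.201],[0,0,0.0012]]
    - [-1,[0,0,0],[0,0,0]]
    - [-1,[0,0,0],[0,0,0]]

```text
t: 51.92
ee_pos: [426.3, -266.5, 80.4]
orientation: [3.052, -0.738, 0.003]
ft_force: [-0.3, -0.9, -0.9]
width: 35.1
grasp_force: 30.0
```

apply_moves:
  targets:
    - [-1,[0.302,0,0.666],[0,0,0]]
    - [-1,[0.302,0,0.666],[0,0,0]]
    - [-1,[0.302,0,0.6],[0,0,0]]
    - [-1,[0,0,0],[0,0,0]]
    - [-1,[0,0,0],[0,0,0]]

```text
t: 52.55
ee_pos: [466.1, -286.6, -16.2]
orientation: [3.053, -0.737, 0.001]
ft_force: [0.6, 0.3, -0.1]
width: 35.3
grasp_force: 30.0
```

```bash
python3 - <<'E'
from h import *
F=fr(np.radians(-27.2)); g=toolR2(F); S=np.array([634.9,-373.4,0]); p,r=cur()
tip=p+r@[105.6,-1,-26]; print(p.round(1),'tip in slot frame',(F.T@(tip-S)).round(1),'x axis yaw',np.degrees(np.arctan2(r[1,0],r[0,0])).round(2))
T=lambda x,z: S+F@[x,0,0]+[0,0,z]
print(ctrl.get_obs()['ft_force'])
E
python3 look.py b3 wrist slot0_end slot1_end paddle_a_tip
```

```text
[ 466.1 -286.6  -16.2] tip in slot frame [-84.3   1.2   9.9] x axis yaw -27.13
[ 0.62530948  0.34135654 -0.09149438]
slot0_end []
slot1_end []
paddle_a_tip []
t 52.75 tcp [ 465.9 -286.8  -15.6]
```

apply_moves:
  targets:
    - [-1,[0,0.02,0.08],[0,0,0]]
    - [-1,[0.2,0,0],[0,0,0]]
    - [-1,[0.2,0,0],[0,0,0]]
    - [-1,[0.2,0,0],[0,0,0]]
    - [-1,[0.2,0,0],[0,0,0]]
    - [-1,[0,0,0],[0,0,0]]

```text
t: 53.5
ee_pos: [501.6, -306.3, -20.9]
orientation: [3.053, -0.737, 0.001]
ft_force: [1.3, 0.2, 0.3]
width: 35.4
grasp_force: 30.0
```

```bash
cat > slot.py <<'E'
from h import *
F=fr(np.radians(-27.2)); S=np.array([634.9,-373.4,0]); p,r=cur()
tip=p+r@[105.6,-1,-26]; print(p.round(1),'tip in slot frame',(F.T@(tip-S)).round(1),ctrl.get_obs()['ft_force'].round(1),ctrl.get_obs()['width'].round(1))
E
python3 slot.py; python3 pad.py
```

```text
0.63 [278.4, 85.8, 350.0, 294.0]
100 [ 84.  -19.5 -30.2] [ 84.   17.5 -30.2]
140 [ 63.5 -19.1 -30.2] [ 63.5  17.  -30.2]
180 [ 41.5 -18.1 -30.2] [ 41.5  17.1 -30.2]
200 [ 30.  -18.4 -30.2] [ 30.   17.4 -30.2]
285 [ 90.8 -16.2 -30.2]
300 [ 91.3  -8.5 -30.2]
315 [ 90.8  -0.7 -30.2]
330 [ 90.8   7.  -30.2]
342 [ 90.3  13.2 -30.2]Traceback (most recent call last):
  File "slot.py", line 3, in <module>
    tip=p+r@[105.6,-1,-26]; print(p.round(1),'tip in slot frame',(F.T@(tip-S)).round(1),ctrl.get_obs()['ft_force'].round(1),ctrl.get_obs()['width'].round(1))
                                                                                                                            ^^^^^^^^^^^^^^^^^^^^^^^^^^^^^
AttributeError: 'float' object has no attribute 'round'
```

apply_moves:
  targets:
    - [-1,[0.18,0,0],[0,0,0]]
    - [-1,[0.18,0,0],[0,0,0]]
    - [-1,[0.18,0,0],[0,0,0]]
    - [-1,[0.18,0,0],[0,0,0]]
    - [-1,[0,0,0],[0,0,0]]

```text
t: 54.22
ee_pos: [533.5, -322.6, -20.9]
orientation: [3.053, -0.737, 0.001]
ft_force: [0.1, -0.2, -1.4]
width: 34.9
grasp_force: 30.0
```

apply_moves:
  targets:
    - [-1,[0.06,0,0],[0,0,0]]
    - [-1,[0.04,0,0],[0,0,0]]
    - [-1,[0,0,0],[0,0,0]]

```text
t: 54.6
ee_pos: [537.2, -324.5, -20.8]
orientation: [3.053, -0.738, -0.0]
ft_force: [0.5, 0.2, 0.2]
width: 35.1
grasp_force: 30.0
```

```bash
sed -i "s/,ctrl.get_obs()\['width'\].round(1)//" slot.py; python3 slot.py; python3 pad.py | tail -4
```

```text
[ 537.2 -324.5  -20.8] tip in slot frame [-3.7 -0.1  5.2] [0.5 0.2 0.2]
300 [ 47.1  -9.1 -30.2]
315 [ 46.5  -0.8 -30.2]
330 [ 45.9   7.5 -30.2]
342 [ 46.5  14.1 -30.2]
```

Nearly home; advance in 1.5 mm steps until contact.

apply_moves:
  targets:
    - [-1,[0.03,0,0],[0,0,0]]
    - [-1,[0,0,0],[0,0,0]]

```text
t: 54.95
ee_pos: [538.6, -325.3, -20.8]
orientation: [3.053, -0.737, -0.0]
ft_force: [-0.3, 0.8, -0.4]
width: 34.9
grasp_force: 30.0
```

apply_moves:
  targets:
    - [-1,[0.03,0,0],[0,0,0]]
    - [-1,[0,0,0],[0,0,0]]

```text
t: 55.2
ee_pos: [539.4, -325.6, -21.1]
orientation: [3.054, -0.738, -0.002]
ft_force: [-1.6, 0.6, -0.3]
width: 35.4
grasp_force: 30.0
```

apply_moves:
  targets:
    - [-1,[0.02,0,0],[0,0,0]]
    - [-1,[0,0,0],[0,0,0]]

```text
t: 55.45
ee_pos: [539.5, -325.5, -21.4]
orientation: [-3.053, 0.738, 0.004]
ft_force: [-3.9, 2.0, 0.4]
width: 35.4
grasp_force: 30.0
```

apply_moves:
  targets:
    - [-1,[0.02,0,0],[0,0,0]]
    - [-1,[0,0,0],[0,0,0]]
    - [-1,[0,0,0],[0,0,0]]

```text
t: 55.82
ee_pos: [539.5, -325.5, -21.6]
orientation: [-3.053, 0.737, 0.007]
ft_force: [-5.9, 4.3, 0.1]
width: 35.2
grasp_force: 30.0
```

apply_moves:
  targets:
    - [0.4,[0,0,0],[0,0,0]]
    - [0.4,[0,0,0],[0,0,0]]
    - [0.4,[0,0,0],[0,0,0]]
    - [0.4,[0,0,-0.3],[0,0,0]]
    - [0.4,[0,0,-0.8],[0,0,0]]
    - [0.4,[0,0,-0.9],[0,0,0]]
    - [0.4,[0,0,-0.9],[0,0,0]]
    - [0.4,[0,0,0],[0,0,0]]

```text
t: 56.82
ee_pos: [544.4, -328.4, 129.4]
orientation: [3.05, -0.737, 0.013]
ft_force: [0.6, 0.4, -0.4]
width: 61.5
grasp_force: 0.0
```

```bash
cat > padck.py <<'E'
from h import *
w=shot('wrist'); F=fr(np.radians(-27.2)); S=np.array([634.9,-373.4,0])
cv2.imwrite('pics/padck.png',w['pixels'])
d=ctrl.masks_of('paddle','wrist')[0]; ys,xs=np.nonzero(d['region']); P=np.array([F.T@(atz(w,(x,y),8)-S) for x,y in list(zip(xs,ys))[::5]])
print(d['score'],d['bbox'],'slot frame x',P[:,0].min().round(1),P[:,0].max().round(1),'y',P[:,1].min().round(1),P[:,1].max().round(1))
E
python3 padck.py; python3 - <<'E'
from h import *
p,r=cur(); g=toolR2(fr(np.radians(0)))
plan([((560,-40,260),g),((560,110,200),g)])
E
```

```text
0.95 [298.1, 154.2, 334.7, 237.6] slot frame x -155.1 -62.0 y -18.9 17.5
8 x [-0.146, -0.71, -0.338] [0.0001, -0.0001, -0.0377]
4 x [-0.001, -0.75, 0.301] [-0.0, -0.0, -0.0]
end [559.9 110.  199.9]
```

apply_moves:
  targets:
    - [0.1,[-0.146,-0.71,-0.338],[0,0,-0.0377]]
    - [0.1,[-0.146,-0.71,-0.338],[0,0,-0.0377]]
    - [0.1,[-0.146,-0.71,-0.338],[0,0,-0.0377]]
    - [0.1,[-0.146,-0.71,-0.338],[0,0,-0.0377]]
    - [0.1,[-0.146,-0.71,-0.338],[0,0,-0.0377]]
    - [0.1,[-0.146,-0.71,-0.338],[0,0,-0.0377]]
    - [0.1,[-0.146,-0.71,-0.338],[0,0,-0.0377]]
    - [0.1,[-0.146,-0.71,-0.338],[0,0,-0.0377]]

```text
t: 57.92
ee_pos: [559.0, -38.7, 257.9]
orientation: [3.141, 0.003, -0.005]
ft_force: [0.4, 0.7, 0.0]
width: 48.1
grasp_force: 0.0
```

apply_moves:
  targets:
    - [0.1,[0,-0.75,0.4],[0,0,0]]
    - [0.1,[0,-0.75,0.4],[0,0,0]]
    - [0.1,[0,-0.75,0.4],[0,0,0]]
    - [0.1,[0,-0.75,0.4],[0,0,0]]
    - [0.1,[0,0,0],[0,0,0]]
    - [0.1,[0,0,0],[0,0,0]]

```text
t: 58.68
ee_pos: [559.6, 109.6, 178.4]
orientation: [3.14, 0.0, -0.003]
ft_force: [-0.1, -0.7, 0.4]
width: 48.3
grasp_force: 0.0
```

```bash
cat > col.py <<'E'
import sys
from h import *
tag=sys.argv[1]
w=shot('wrist'); p,r=cur(); print('tcp',p.round(1)); cv2.imwrite(f'pics/{tag}.png',w['pixels'])
g=ctrl.pinpoint('collar_grip','wrist'); c=None
for d in g[:2]: print('grip',np.round(d['xy'],1),round(d['score'],2),atz(w,d['xy'],57).round(1))
C=np.array([622.5,109]); u=proj(w,[*C,30]); x0,y0=np.maximum(u-110,0).astype(int)
a=w['pixels'][y0:y0+220,x0:x0+220].astype(int); b,gg,rr=a[...,0],a[...,1],a[...,2]
m=((rr>90)&(gg<rr*.4)&(b<rr*.4)&(rr-gg>70)).astype(np.uint8)
n,l,st,ce=cv2.connectedComponentsWithStats(m)
for i in range(1,n):
    if st[i,4]>12:
        k=ce[i]+[x0,y0]; print('red',st[i,4],k.round(1),'z70',atz(w,k,70)[:2].round(1),'z4',atz(w,k,4)[:2].round(1), 'rgb',a[l==i].mean(0)[::-1].round())
m=((rr>120)&(rr-b>80)&(gg>rr*.5)).astype(np.uint8)
n,l,st,ce=cv2.connectedComponentsWithStats(m)
for i in range(1,n):
    if st[i,4]>100:
        k=ce[i]+[x0,y0]; print('brass',st[i,4],k.round(1),'z44',atz(w,k,44)[:2].round(1))
v=a[...,:].min(2); wh=((v>190)).astype(np.uint8)
cv2.imwrite(f'pics/{tag}c.png',cv2.resize(w['pixels'][y0:y0+220,x0:x0+220],(660,660)))
E
python3 col.py c1
```

```text
tcp [560.  109.2 178.9]
grip [314.  131.6] 0.86 [620.8 111.6  57. ]
red 95 [316.5  93.5] z70 [657.2 109.1] z4 [662.4 108.8] rgb [241.  80.  68.]
red 213 [292.1 113.5] z70 [638.6 133. ] z4 [639.8 138. ] rgb [240.  78.  66.]
brass 2673 [316.1 131.8] z44 [620.  109.4]
```

```bash
python3 - <<'E'
from h import *
p,r=cur(); g=toolR2(fr(np.radians(54.4)))
plan([((622,109.8,120),g),((622,109.8,27),g)])
E
```

```text
6 x [0.198, 0.08, 0.198] [0.0001, 0.0, -0.1009]
3 x [0.0, 0.0, 0.619] [-0.0001, 0.0, 0.0]
end [622.  109.8  27.1]
```

apply_moves:
  targets:
    - [0.1,[0.198,0.08,0.198],[0,0,-0.1009]]
    - [0.1,[0.198,0.08,0.198],[0,0,-0.1009]]
    - [0.1,[0.198,0.08,0.198],[0,0,-0.1009]]
    - [0.1,[0.198,0.08,0.198],[0,0,-0.1009]]
    - [0.1,[0.198,0.08,0.198],[0,0,-0.1009]]
    - [0.1,[0.198,0.08,0.198],[0,0,-0.1009]]
    - [0.1,[0,0,0],[0,0,0]]
    - [0.1,[0,0,0],[0,0,0]]

```text
t: 59.78
ee_pos: [621.8, 110.0, 120.3]
orientation: [2.796, 1.432, -0.0]
ft_force: [0.1, -0.3, -0.3]
width: 48.2
grasp_force: 0.0
```

```bash
python3 col.py c2; python3 -c "
from h import *
p,r=cur();print(np.degrees(np.arctan2(r[1,0],r[0,0])));plan([((622,109.8,27),toolR2(fr(np.radians(54.4))))])"
```

```text
tcp [621.8 110.2 120.3]
grip [312.6 206.1] 0.58 [618.4 110.8  57. ]
grip [75.4 95.4] 0.47 [513.9 304.8  57. ]
red 364 [316.6 174.4] z70 [639.7 134.2] z4 [632.8 124.2] rgb [229.  61.  51.]
red 125 [348.4 172.1] z70 [662.3 120.3] z4 [661.6 106.5] rgb [244.  68.  58.]
brass 3140 [313.8 203. ] z44 [618.8 109.5]
54.3291629629285
3 x [-0.002, 0.003, 0.622] [0.0001, 0.0, -0.0003]
end [622.  109.7  27.1]
```

apply_moves:
  targets:
    - [0.1,[0,-0.02,0.5],[0,0,0]]
    - [0.1,[0,0,0.5],[0,0,0]]
    - [0.1,[0,0,0.4],[0,0,0]]
    - [0.1,[0,0,0.3],[0,0,0]]
    - [0.1,[0,0,0.12],[0,0,0]]
    - [0.1,[0,0,0],[0,0,0]]

```text
t: 60.62
ee_pos: [620.9, 111.3, 28.5]
orientation: [2.793, 1.437, -0.001]
ft_force: [0.5, 0.8, -0.4]
width: 48.1
grasp_force: 0.0
```

apply_moves:
  targets:
    - [-1,[0,0,0],[0,0,0]]
    - [-1,[0,0,0],[0,0,0]]
    - [-1,[0,0,0],[0,0,0]]
    - [-1,[0,0,0],[0,0,0]]
    - [-1,[0,0,0],[0,0,0]]
    - [-1,[0,0,0],[0,0,0]]

```text
t: 61.38
ee_pos: [621.3, 111.3, 29.0]
orientation: [2.793, 1.437, 0.0]
ft_force: [0.8, -0.2, 1.1]
width: 13.4
grasp_force: 29.5
```

```bash
python3 col.py c3 | grep red
```

```text
red 264 [364.  195.3] z70 [662.5 125.8] z4 [661.8 105.4] rgb [249.  68.  57.]
red 1012 [316.4 205. ] z70 [638.9 136.1] z4 [627.8 120.2] rgb [224.  57.  48.]
```

apply_moves:
  targets:
    - [-1,[0,0,0],[0,0,0.052]]
    - [-1,[0,0,0],[0,0,0.052]]
    - [-1,[0,0,0],[0,0,0.052]]
    - [-1,[0,0,0],[0,0,0]]

```text
t: 61.98
ee_pos: [621.7, 111.3, 29.0]
orientation: [2.947, 1.086, 0.001]
ft_force: [2.3, 0.2, 2.3]
width: 14.3
grasp_force: 29.9
```

apply_moves:
  targets:
    - [-1,[0,0,0],[0,0,0.052]]
    - [-1,[0,0,0],[0,0,0.052]]
    - [-1,[0,0,0],[0,0,0.052]]
    - [-1,[0,0,0],[0,0,0.052]]
    - [-1,[0,0,0],[0,0,0.052]]
    - [-1,[0,0,0],[0,0,0]]

```text
t: 62.72
ee_pos: [621.9, 111.0, 29.0]
orientation: [3.106, 0.468, 0.002]
ft_force: [4.8, -2.9, 0.9]
width: 13.7
grasp_force: 29.9
```

apply_moves:
  targets:
    - [-1,[0,0,0],[0,0,0.052]]
    - [-1,[0,0,0],[0,0,0.052]]
    - [-1,[0,0,0],[0,0,0.052]]
    - [-1,[0,0,0],[0,0,0.052]]
    - [-1,[0,0,0],[0,0,0]]
    - [-1,[0,0,0],[0,0,0]]

```text
t: 63.48
ee_pos: [621.9, 110.6, 29.0]
orientation: [3.14, -0.042, 0.002]
ft_force: [4.9, -3.5, 1.6]
width: 13.6
grasp_force: 29.9
```

```bash
python3 col.py c4 | grep -v brass;python3 -c "
from h import *
p,r=cur();print(np.degrees(np.arctan2(r[1,0],r[0,0])),ctrl.get_obs()['moment'])"
```

```text
tcp [621.9 110.6  29. ]
grip [315.2 247.7] 0.6 [620.9 111.5  57. ]
red 309 [317.6 168.3] z70 [671.2 109. ] z4 [660.5 108.7] rgb [211.  51.  43.]
red 1016 [316.2 205. ] z70 [651.5 110.2] z4 [632.2 110.4] rgb [189.  41.  33.]
-1.5149073359375345 [-0.68679444 -0.64918608 -0.03530785]
```

apply_moves:
  targets:
    - [-1,[0,0,0],[0,0,0.01]]
    - [-1,[0,0,0],[0,0,0]]
    - [-1,[0,0,0],[0,0,0]]
    - [-0.2,[0,0,0],[0,0,0]]
    - [-0.2,[0,0,0],[0,0,0]]
    - [-0.2,[0,0,0],[0,0,0]]

```text
t: 64.32
ee_pos: [620.2, 111.4, 28.3]
orientation: [3.14, -0.07, -0.003]
ft_force: [0.3, -0.4, 0.6]
width: 34.9
grasp_force: 0.0
```

apply_moves:
  targets:
    - [0,[0,0,-0.3],[0,0,0]]
    - [0,[0,0,-0.6],[0,0,0]]
    - [0,[0,0,-0.8],[0,0,0]]
    - [0,[0,0,-0.8],[0,0,0]]
    - [0,[-0.5,0,-0.5],[0,0,0]]
    - [0,[-0.6,0,0],[0,0,0]]
    - [0,[0,0,0],[0,0,0]]
    - [0,[0,0,0],[0,0,0]]

```text
t: 65.32
ee_pos: [567.0, 114.0, 179.4]
orientation: [3.141, -0.071, 0.002]
ft_force: [-0.5, 0.2, -0.2]
width: 43.7
grasp_force: 0.0
```

```bash
python3 col.py c5; python3 -c "
import cv2,numpy as np
from h import *
t=shot('top')['pixels'][120:270,170:470]
w=cv2.imread('pics/c5.png')[20:260]
cv2.imwrite('pics/fin.png',np.vstack([cv2.resize(t,(600,300),interpolation=2),cv2.resize(w,(600,225))]))
for n in ('spanner_eye','brush_eye','scraper_eye'): print(n,[(np.round(d['xy']),round(d['score'],2)) for d in ctrl.pinpoint(n,'top')[:2]])
"
```

```text
tcp [567.1 113.9 179.1]
grip [315.8 139.3] 0.72 [620.5 111.8  57. ]
red 269 [316.5 108.1] z70 [651.3 109.7] z4 [653.7 109.4] rgb [238.  77.  65.]
brass 2587 [316.1 140.2] z44 [618.7 111.5]
spanner_eye [(array([243., 173.]), 0.62)]
brush_eye [(array([221., 190.]), 0.58), (array([255., 190.]), 0.3)]
scraper_eye [(array([199., 195.]), 0.94)]
```

View pics/fin.png

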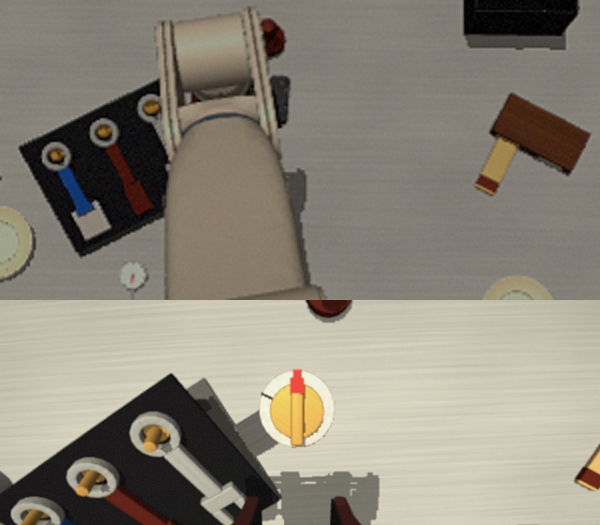

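```bash
python3 -c "
from workcell import ctrl
print(ctrl.close_job())"
```

```text
the job is handed in; nothing more can be done
None
```

The job is handed in: the spanner, brush and scraper hang on the three pegs, and the one paddle present is fully home in the left slot. The collar pointer was turned to the red locked mark last, and the final picture agrees with all of this; no verdict came back.

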